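# Draw the mandrel from the raked rack and clamp it in the welding jig

### The arm

A 7-joint arm with a two-finger parallel gripper is mounted at the origin on the work surface. World frame = base frame: x ahead of the robot, y to its left, z up, the work surface at z = 0. Lengths are in mm, angles in rad, forces in N, time in s.
With the tool pointing down it reaches from about 400 to 875 mm from the base axis. Payload 4.4 kg.
Tool frame: the origin (TCP) lies midway between the tips of the shut fingers; the grasp point (between the pads) lies 19 mm behind it; x points along the fingers, z is the direction in which the jaws open and shut, and the axes are right-handed (so a half turn about x gives the same grasp; the last joint's range is limited). The gripper opens to 85 mm and grips with 20 to 120 N. Pads are 22 mm wide; open, the fingers measure 114 mm over their backs; the gripper's body (76 mm by 85 mm) begins 54 mm behind the grasp point. The pads swing forward as they close: fully open they stand 13 mm farther back than shut.
Start: joints at [1.268, 0.628, 0.038, 1.517, -0.027, 0.996, -0.02], TCP at [152.513, -631.868, 231.313] pointing down, gripper open.
Joint ranges: [-3.06, 3.06], [-0.37, 2.12], [-1.25, 1.32], [0.18, 2.47], [-1.1, 4.24], [0.23, 1.98], [-2.94, 2.94]. Speed limits (rad/s): [2.57, 2.57, 3.14, 3.14, 3.14, 3.14, 3.14].

### API

Orientations are given as [roll, pitch, yaw] about the fixed x, y, z axes, in that order (R = Rz(yaw) Ry(pitch) Rx(roll)).
In Python, from cell import ctrl gives the robot as it stands. The module is installed in compiled form; this text tells all that it offers.
- The arm moves only by the tool servo_tool, never from a script. Its argument "rows" is a list of rows, each an object of numbers: "dx", "dy", "dz": the shift along the tool's x, y, z in units of 750 mm (1.0 is 750 mm); "wx", "wy", "wz": the turn, a rotation vector about the tool's x, y, z in units of 6 degrees (1.0 is 6 degrees); "fingers": the closure, from 0 (fully open) to 1 (shut). In form: [{"dx": .., "dy": .., "dz": .., "wx": .., "wy": .., "wz": .., "fingers": ..}, ...]. A call has 1 to 5 rows; each row shifts and turns the commanded pose from where the row before left it, along the tool's axes as they then stand; what a row does not reach is not made up. A row lasts 1/8 s, in which the tool goes at most 62.5 mm and 10.7 degrees, less where a joint would pass 70% of its speed; a pose out of reach is approached as far as the arm can. A call with a number of a shift or a turn outside -1 to 1 is refused whole. A call with a gripper value outside its range is refused whole. The fingers move at their own pace and stop on an object; the grip force is fixed at half the most. Time passes only in rows, so rows that do not move let the fingers close. It gives the time, the measured TCP pose, the force and the opening at its end, in the units of the state.
- ctrl.read_state(): the state, without advancing time (a new reading comes with each control period).
- ctrl.get_image(name): name is "scene" or "top" or "wrist"; returns the picture (480x640x3 uint8, red, green, blue); there is no depth.
- ctrl.camera_info(name): a dict with "fovy" (degrees; the focal length in pixels is half the picture's height over the tangent of half this angle, whatever the lens; pixels are square), "cx", "cy" (the principal point, pixels), "k1" (the pictures are not rectified: a ray, as slopes to the right and down, at radius r is drawn at 1 + k1 r^2 times it, then the intrinsics apply), "R" (3x3) and "t" (3): a world point X has camera coordinates R X + t. Camera axes: x right, y down, z forward; pixel columns grow to the right and rows downward; lengths in mm; the calibration is good to about 2 mm. A picture is of the moment at which its call begins: read the wrist's pose just before it. camera_info takes no time and is no camera call; for the wrist camera it gives the pose at the moment of the call.
- ctrl.finish_job(): hands the job in, once; it reports no verdict.
Trained networks look in the newest picture that a camera, given by its name, has taken for a name from the list of things; names that differ only in an ending like _2 or _b are one class to them, and where a whole thing is asked for, a point or a joint stands for the part that bears it (a point fixed in the world has none). Each returns a list of dicts, best first, with "conf" (0 to 1); they miss things now and then, are a little off and sometimes report something else, mostly with a low value. They report only what shows in the picture. A call takes as long as a camera call. They do not tell look-alikes from the thing itself.
- ctrl.search_frame(label, camera): "extent" ([centre column, centre row, width, height] in pixels, round what is visible of it).
- ctrl.silhouettes(label, camera): "region" (480x640 bool, what is visible of it) and "extent" ([centre column, centre row, width, height] in pixels, round what is visible of it).
- ctrl.mark_of(label, camera): "point" ([column, row] in pixels: a listed point, or the origin of a listed thing).
The state is a dict: "clock": time; "qpos": joint angles; "qd": joint speeds; "tau": joint torques, N m; "eef_pos": TCP position; "tool_rot": TCP orientation; "force": force on the tool from outside, world axes, zero at the start; "torque": the same for the moment, N m; "width": finger opening in mm.
Only numpy, scipy, OpenCV 4.12 (cv2) and the standard library are available. Lean on these libraries where they do the work, as an engineer would, in place of code of your own. Each camera call takes 0.05 s, during which the arm holds its last target.

### The job

Draw the forming mandrel (the tool with the round wooden handle and the wider round butt) out of its socket in the tool rack, and lay its steel shank gently, without dropping it, down in both V rests of the welding jig, with the handle at the end away from the robot and its shoulder just outside the far rest. Then swing the jig's keeper bar over the shank until it is fully shut, and let go. Leave the other two tools in their sockets, and do not shift the mug or the box of blanks.

Things in the scene. Friction and masses are not known exactly. Their poses are not given: they have to be found in the camera images.
- mandrel: Forming mandrel, 200 mm long, about 0.13 kg, in any one of the rack's three sockets. Origin: centre of the shank's free end, hidden in the socket; own +z runs along the tool to the butt: 0-115 mm round steel shank, 12 mm diameter; 115-192 mm round wooden handle, 22 mm diameter; 192-200 mm wooden butt disc, 32 mm diameter. Centre of mass at about 80 mm. Its turn about z is of no account.
- mandrel_shoulder (a point): Point on the mandrel's axis where handle meets shank, 115 mm from its free end. At the start it is about 15 mm outside the socket's mouth, so the whole handle stands out.
- mandrel_tip (a point): Centre of the shank's free end (same point as the mandrel's origin).
- file: Bystander: file with a SQUARE wooden handle 20 x 20 x 80 mm, shank 12 x 16 x 115 mm, in another socket. Origin and +z as for the mandrel.
- scraper: Bystander: scraper with a FLAT wooden slab handle 12 mm thick, 34 mm wide, 75 mm long, shank 12 x 12 x 115 mm, in another socket. Origin and +z as for the mandrel.
- rack: Fixed steel tool rack, base plate 190 (x) x 250 (y) x 12 mm, origin under the plate's middle, own x away from the robot at yaw 0. Three square tube sockets in a row at its y = -90, 0, +90 mm all lean 30 degrees from vertical, mouths to the rack's +x: tools stand along (sin 30, 0, cos 30) of the rack's frame. Inside 20 x 20 mm, 100 mm deep.
- socket_mouth (a point): Centre of the mouth of the rack's middle socket, 117 mm above the table; the other mouths are 90 mm to either side along the rack's y. Tools lie loosely on the lower (+x) wall of their sockets and come free when drawn about 105 mm along the socket.
- jig: Fixed steel welding jig, plate 140 (x) x 130 (y) x 12 mm, origin under the plate's middle, own x away from the robot at yaw 0. Two V rests, 8 mm thick, stand across x at x = +40 (far) and -40 mm (near): 90 degree V, vertex 52 mm above the table, 40 mm wide at the top (72 mm high). At x = 0: keeper hinge pillars at y = -50 mm (82 mm high), stop pillar at y = +48 mm (68 mm high).
- rest_far (a point): On the jig at x = +40 mm: where the shank's axis passes through the far rest when it lies home, level along the jig's x, 60.5 mm above the table. The handle's shoulder is to lie 5 to 25 mm beyond it along the jig's +x.
- rest_near (a point): The same for the near rest, x = -40 mm.
- keeper (a joint): Keeper bar hinge angle, rad. 0 = fully shut (bar level over the shank, 2 mm above it, limit stop); about 1.57 = upright; starts leaning back open at 1.7 to 2.2; limit 2.3. Stays where left (hinge friction 0.08 N m, about 1 N at the tab). It shuts towards the jig's +y.
- keeper_hinge (a point): Point on the keeper's hinge axis (which runs along the jig's x), at jig x = 0, y = -50 mm, 72.5 mm above the table.
- keeper_tab (a point): Centre of the finger tab at the keeper's free end, 92 mm from the hinge. The bar is steel, 12 mm wide (along jig x) and 8 mm thick, its mid-plane through the hinge axis; the tab is 26 mm (jig x) x 24 mm x 8 mm, the bar ends 104 mm from the hinge.
- mug: Bystander: plain metal mug, 68 mm across, 75 mm tall, open, with a side handle. Origin under its middle.
- blanks_box: Bystander: open cardboard box 150 x 120 x 45 mm of metal disc blanks. Origin under its middle.
Things that resemble listed ones, but are neither listed nor needed, are in the scene too. Leave any green look-alike of the mandrel alone. Leave any red look-alike of the jig alone.

How it is judged:
By the outcome, as a careful person would: the job done as asked, in the order asked, and still so for the second after the job is handed in, with the robot touching nothing.
It also fails if it takes over 56 s, if anything falls off the work surface, if the arm or the gripper's body presses on something with over 40 N, if the wrist force passes 120 N, or if a joint passes its speed limit or range.

## Working session

There is one attempt and no reset: what is moved stays moved. The work goes in short steps, Python scripts to look and compute and a tool call to move; the robot and the scene stay as the last step left them, time stands still between calls to the robot, and variables do not carry over. Pictures are saved under pics/ and viewed, and the job is handed in when it is done.

Besides the shell and the picture viewer there is one more tool, called by a JSON object that holds its "fn" and its "kwargs". servo_tool: Moves the arm, as the interface text tells. Its arguments: {"type":"object","properties":{"rows":{"type":"array"}},"required":["rows"]}

```bash
ls; mkdir -p pics; python3 - <<'E'
from cell import ctrl
import cv2
print(ctrl.read_state())
for n in ("scene","top","wrist"):
    im=ctrl.get_image(n); cv2.imwrite(f"pics/{n}0.png",im[:,:,::-1]); print(n,ctrl.camera_info(n))
E
```

```text
pics
{'clock': 0.0, 'qpos': array([ 1.26820451,  0.62931372,  0.03845342,  1.51837266, -0.02700708,
        0.99627825, -0.02002717]), 'qd': array([ 5.64950527e-04, -5.14378719e-04,  7.20256675e-04, -9.66749869e-04,
        1.88456096e-03, -1.81614927e-03,  8.37464405e-05]), 'tau': array([-5.15023148e-04, -5.63412130e+01,  1.22610569e+00, -1.93450302e+01,
        1.09982575e-02,  1.05996570e-02,  6.32201193e-06]), 'eef_pos': array([ 152.35935415, -631.25617876,  230.40879578]), 'tool_rot': array([-3.1288442 ,  1.56894262,  1.82029619]), 'force': array([ 0.37448026, -1.34147796,  0.30556909]), 'torque': array([-0.01130226,  0.00184523, -0.02644885]), 'width': 85.25835262419717}
scene {'fovy': 45.656864367738386, 'cx': 323.03993990734784, 'cy': 242.2912301725297, 'k1': 0.022824302892256284, 'R': array([[-0.14415048,  0.98955498, -0.00125971],
       [ 0.51481926,  0.07390748, -0.85410702],
       [-0.84509276, -0.12376846, -0.52009576]]), 't': array([  81.2941339 , -181.37864043, 1836.82105184])}
top {'fovy': 57.44830165530126, 'cx': 316.07198951239326, 'cy': 241.2991133441482, 'k1': -0.053667183647520635, 'R': array([[-0.02013151, -0.99937093,  0.02919702],
       [-0.98932977,  0.01569752, -0.14484539],
       [ 0.14429595, -0.03180144, -0.98902343]]), 't': array([  4.78017027, 529.92058515, 935.96048082])}
wrist {'fovy': 71.5095108748318, 'cx': 317.26379549536784, 'cy': 242.65279754923716, 'k1': -0.054464345500269344, 'R': array([[ 0.23449424, -0.97211582, -0.00181276],
       [-0.91995801, -0.22251455,  0.32274532],
       [-0.3141492 , -0.07401425, -0.94648411]]), 't': array([-648.67537525,  -41.17055042,  382.87263833])}
```

View pics/scene0.png

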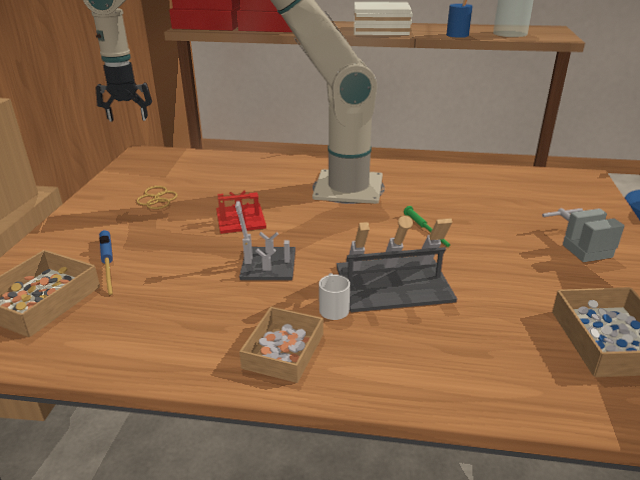

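View pics/top0.png

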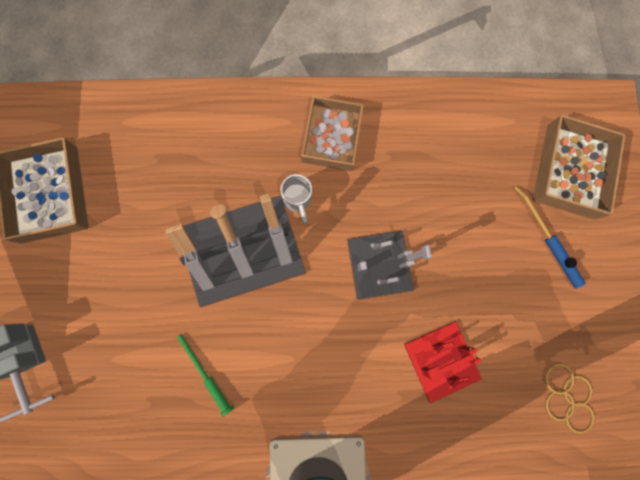

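View pics/wrist0.png

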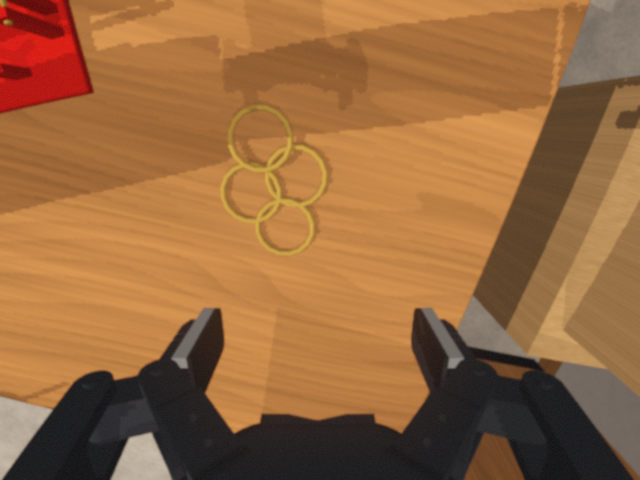

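Scene picture: the rack has three tools with handle ends at about (362,232), (403,223) and (442,228). The grey jig is at (268,262), with the red look-alike at (240,212) and the green one at (425,225). Next I'll measure and take close crops.

```bash
cat > h.py <<'E'
import numpy as np, cv2
from scipy.optimize import least_squares
from scipy.spatial.transform import Rotation as Ro
from cell import ctrl
def K(ci):
    f=240/np.tan(np.radians(ci['fovy'])/2); return f,ci['cx'],ci['cy'],ci['k1']
def proj(ci,X):
    X=np.atleast_2d(X); c=X@np.array(ci['R']).T+ci['t']; s=c[:,:2]/c[:,2:]
    f,cx,cy,k=K(ci); s=s*(1+k*(s**2).sum(1,keepdims=True)); return s*f+[cx,cy]
def ray(ci,p):
    f,cx,cy,k=K(ci); d=(np.array(p)-[cx,cy])/f; s=d.copy()
    for _ in range(20): s=d/(1+k*(s@s))
    R=np.array(ci['R']); o=-R.T@ci['t']; v=R.T@np.array([s[0],s[1],1]); return o,v/np.linalg.norm(v)
def onz(ci,p,z):
    o,v=ray(ci,p); return o+v*(z-o[2])/v[2]
def tri(l):
    A=np.zeros((3,3));b=np.zeros(3)
    for ci,p in l:
        o,v=ray(ci,p);P=np.eye(3)-np.outer(v,v);A+=P;b+=P@o
    X=np.linalg.solve(A,b); return X,[np.linalg.norm((np.eye(3)-np.outer(v,v))@(X-o)) for o,v in [ray(*q) for q in l]]
def crop(im,x0,y0,x1,y1,s,name):
    cv2.imwrite(name,cv2.resize(im[y0:y1,x0:x1,::-1],None,fx=s,fy=s,interpolation=cv2.INTER_CUBIC))
E
python3 - <<'E'
from h import *
C={n:ctrl.camera_info(n) for n in("scene","top")}
s=ctrl.get_image("scene");t=ctrl.get_image("top")
a=cv2.resize(s[190:320,320:470],(450,390),interpolation=cv2.INTER_CUBIC); 
b=cv2.resize(t[180:310,160:310],(450,390),interpolation=cv2.INTER_CUBIC)
cv2.imwrite("pics/c1.png",cv2.resize(np.hstack([a,b])[:,:,::-1],(800,347)))
a=cv2.resize(s[195:285,225:315],(400,400),interpolation=cv2.INTER_CUBIC); 
b=cv2.resize(t[220:310,340:440],(400,400),interpolation=cv2.INTER_CUBIC)
cv2.imwrite("pics/c2.png",np.hstack([a,b])[:,:,::-1])
for l in "mandrel_shoulder mandrel socket_mouth rest_far rest_near keeper_hinge keeper_tab jig rack mug blanks_box file scraper".split():
    for n in C:
        print(l,n,[(np.round(d['point'],1).tolist(),round(d['conf'],2)) for d in ctrl.mark_of(l,n)[:3]])
for n in C: print(n,[(np.round(d['extent'],0).tolist(),round(d['conf'],2)) for d in ctrl.search_frame("mandrel",n)[:4]])
print(ctrl.read_state()['clock'])
E
```

```text
mandrel_shoulder scene [([423.9, 221.8], 0.85), ([395.0, 239.0], 0.61)]
mandrel_shoulder top [([208.1, 380.1], 0.6), ([232.7, 242.5], 0.59)]
mandrel scene [([449.7, 247.2], 0.83)]
mandrel top [([179.7, 336.4], 0.81)]
socket_mouth scene [([395.9, 241.4], 0.65), ([244.3, 236.1], 0.33)]
socket_mouth top [([232.2, 241.4], 0.61), ([423.6, 252.4], 0.51), ([405.4, 259.3], 0.17)]
rest_far scene [([264.7, 253.1], 0.66), ([238.2, 206.8], 0.6)]
rest_far top [([446.6, 348.0], 0.74), ([332.6, 137.4], 0.58), ([378.1, 244.3], 0.57)]
rest_near scene [([239.4, 194.3], 0.9), ([268.8, 237.3], 0.58)]
rest_near top [([458.2, 383.3], 0.91), ([384.6, 280.8], 0.63)]
keeper_hinge scene [([221.3, 199.6], 0.88), ([246.8, 236.8], 0.79)]
keeper_hinge top [([404.7, 259.2], 0.82), ([472.9, 355.5], 0.82)]
keeper_tab scene [([250.1, 196.0], 0.7), ([238.7, 210.2], 0.46), ([265.4, 235.6], 0.37)]
keeper_tab top [([436.2, 369.2], 0.87), ([423.2, 253.6], 0.53)]
jig scene [([269.9, 262.9], 0.96), ([239.6, 216.7], 0.95)]
jig top [([439.2, 359.9], 0.75), ([374.3, 267.0], 0.71)]
rack scene [([395.1, 283.2], 0.63)]
rack top [([293.4, 194.9], 0.74), ([384.8, 282.7], 0.6), ([244.1, 247.7], 0.56)]
mug scene [([334.7, 309.0], 0.97)]
mug top [([293.8, 197.4], 0.71)]
blanks_box scene [([282.3, 350.2], 0.98)]
blanks_box top [([333.9, 138.3], 0.67)]
file scene []
file top []
scraper scene []
scraper top []
scene [([428.0, 228.0, 47.0, 41.0], 0.62), ([403.0, 232.0, 17.0, 31.0], 0.55), ([397.0, 272.0, 121.0, 76.0], 0.55), ([444.0, 233.0, 23.0, 22.0], 0.18)]
top [([222.0, 226.0, 28.0, 42.0], 0.6), ([205.0, 378.0, 57.0, 86.0], 0.59), ([296.0, 200.0, 34.0, 53.0], 0.4)]
1.65
```

View pics/c1.png

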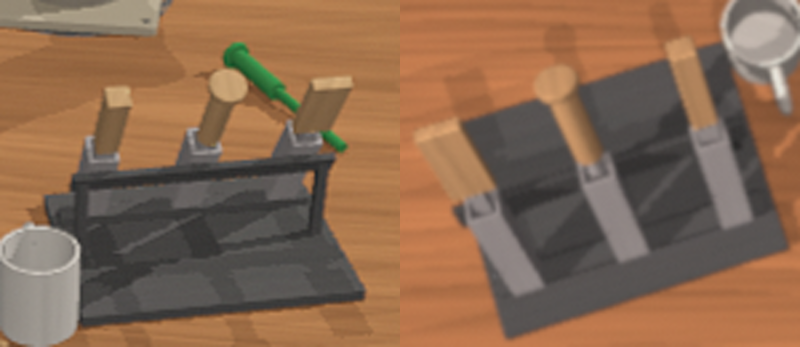

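View pics/c2.png

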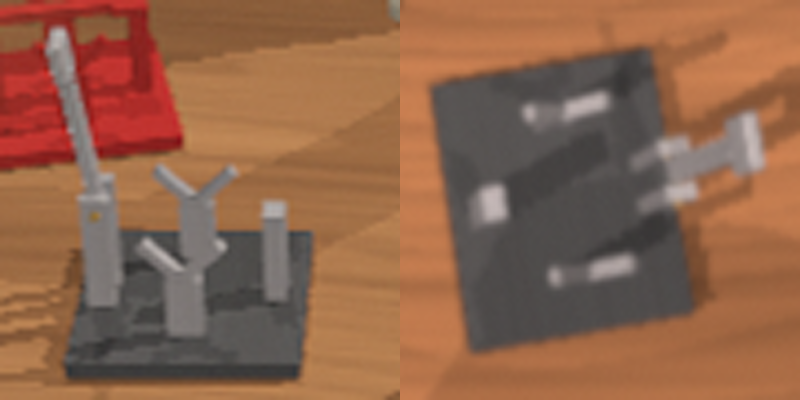

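The mandrel is the middle tool: round handle and wider disc, scene (405,222), top (218,212). The other candidates are the square file at scene (362,232), the flat scraper at (442,228) and the green look-alike at (425,225). The jig I want is the grey one. Next I'll fit the rack and jig poses.

```bash
cat > fit.py <<'E'
from h import *
C={n:ctrl.camera_info(n) for n in("scene","top")}
def W(p,X):
    X=np.atleast_2d(X); c,s=np.cos(p[2]),np.sin(p[2]); return np.c_[p[0]+c*X[:,0]-s*X[:,1],p[1]+s*X[:,0]+c*X[:,1],X[:,2]]
S30,C30=.5,np.cos(np.pi/6)
# rack: mouth centre (mx,0,117); axis (.5,0,.866)
robs=[("top",(201.3,306.8),(-95,125,12)),("top",(304.4,272.6),(-95,-125,12)),("top",(281.9,195.7),(95,-125,12)),
("scene",(456,299),(95,125,12)),("scene",(349.5,307),(95,-125,12)),
]
jobs=[("top",(347.5,239.8),(70,65,12)),("top",(403,230.1),(70,-65,12)),("top",(413.2,290.2),(-70,-65,12)),("top",(357.5,299.2),(-70,65,12)),
("scene",(241.2,251.2),(-70,-65,12)),("scene",(295.2,247.2),(-70,65,12)),("scene",(292.5,277.6),(70,65,12)),("scene",(240,277),(70,-65,12))]
def fit(obs,p0):
    f=lambda p:np.concatenate([proj(C[c],W(p,X))[0]-uv for c,uv,X in obs])
    r=least_squares(f,p0,loss='soft_l1'); return r.x,np.round(f(r.x),1)
if __name__=="__main__":
    jp,e=fit(jobs,[400,-100,.1]);print("jig",jp,e)
    rp,e=fit(robs,[450,200,.2]);print("rack",rp,e)
    b,e=tri([(C["top"],(218.5,211.9)),(C["scene"],(405.9,222.2))]);print("butt",b,e)
    m,e=tri([(C["top"],(232.2,241.4)),(C["scene"],(395.9,241.4))]);print("mouth",m,e)
    c,s=np.cos(rp[2]),np.sin(rp[2]); q=(b-[rp[0],rp[1],0]);print("butt rack frame",c*q[0]+s*q[1],-s*q[0]+c*q[1],b[2])
    q=(m-[rp[0],rp[1],0]);print("mouth rack frame",c*q[0]+s*q[1],-s*q[0]+c*q[1],m[2])
    t,e=tri([(C["top"],(426.3,251.5)),(C["scene"],(238,205))]);print("tab",t,e)
    q=(t-[jp[0],jp[1],0]);c,s=np.cos(jp[2]),np.sin(jp[2]);print("tab jig",c*q[0]+s*q[1],-s*q[0]+c*q[1],t[2])
    for n in C:
        im=ctrl.get_image(n)[:,:,::-1].copy(); im=cv2.resize(im,None,fx=4,fy=4)
        def L(p,a,b,col):
            u=proj(C[n],W(p,[a,b]))*4+1.5; cv2.line(im,*[tuple(int(v) for v in x) for x in u],col,1)
        for p,(hx,hy),col in((jp,(70,65),(0,255,0)),(rp,(95,125),(0,255,255))):
            k=[(hx,hy),(hx,-hy),(-hx,-hy),(-hx,hy)]
            for i in range(4):L(p,(*k[i],12),(*k[(i+1)%4],12),col)
        for x in(-40,40): L(jp,(x,-20,72),(x,0,52),(0,0,255));L(jp,(x,20,72),(x,0,52),(0,0,255))
        L(jp,(0,-50,72.5),(0,-50,82),(255,0,0));L(jp,(0,48,12),(0,48,68),(255,0,0))
        x0,x1,y0,y1=(220,470,180,320) if n=="scene" else (170,430,180,320)
        cv2.imwrite(f"pics/fit_{n}.png",cv2.resize(im[y0*4:y1*4,x0*4:x1*4],None,fx=.75,fy=.75))
E
python3 fit.py
```

```text
jig [ 4.79463635e+02 -1.51799583e+02  1.40916598e-01] [-0.1 -1.5 -0.5 -0.5  0.8 -0.6  0.4 -0.2  4.9 -6.1  0.2 -2.   0.3 -2.2
 -0.7 -1.6]
rack [5.17217433e+02 1.63781651e+02 2.89226309e-01] [-1.3 -0.1  2.4  0.3  0.2 -0.9  0.7 -1.7 -0.2  0.1]
butt [565.65642561 181.94061346 195.27999787] [np.float64(0.19775866082557594), np.float64(0.19775866082557908)]
mouth [520.88029382 165.95899455 118.63468089] [np.float64(2.3710122888128136), np.float64(2.371012288812872)]
butt rack frame 51.606201813313845 3.5894056188458485 195.2799978692763
mouth rack frame 4.131724794274109 1.0422203817324702 118.6346808931185
tab [ 487.89879112 -215.41156556  167.20569355] [np.float64(0.9633939784562007), np.float64(0.9633939784561318)]
tab jig -0.5828028327395636 -64.16616363666576 167.20569355082915
```

View pics/fit_scene.png

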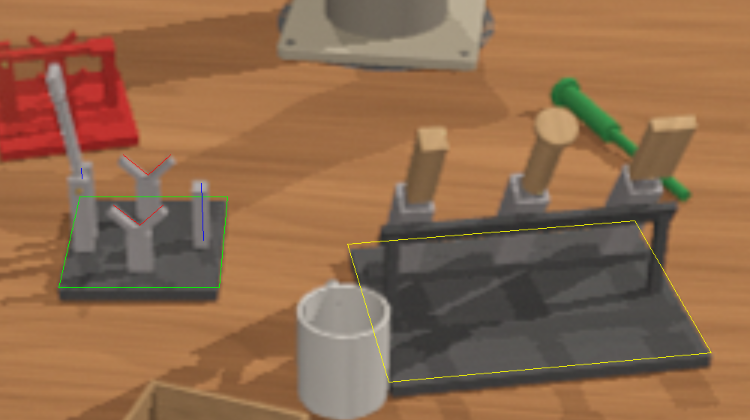

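View pics/fit_top.png

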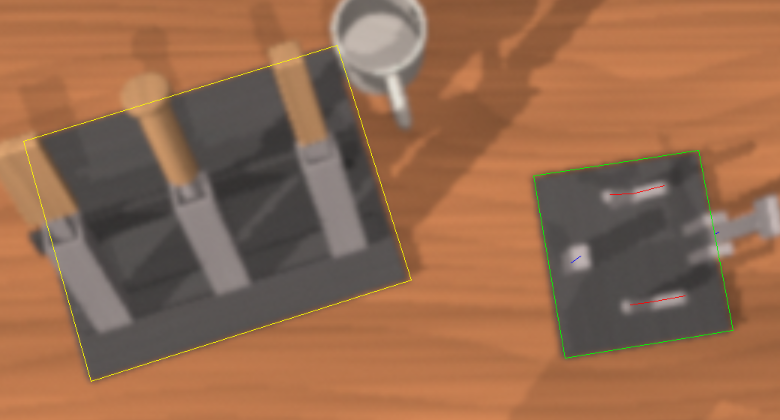

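```bash
python3 - <<'E'
from h import *
from fit import C
s=ctrl.read_state(); R=Ro.from_euler('xyz',s['tool_rot']).as_matrix()
print(s['clock'],np.round(R,3)); ci=ctrl.camera_info("wrist")
o=-np.array(ci['R']).T@ci['t']; print("cam in tool",R.T@(o-s['eef_pos']),"fwd",R.T@np.array(ci['R'])[2],"right",R.T@np.array(ci['R'])[0])
print("mug",onz(C['scene'],(334.7,309),0),onz(C['top'],(293.8,197.4),0))
print("box",onz(C['scene'],(282.3,350.2),0),onz(C['top'],(333.9,138.3),0))
E
```

```text
1.75 [[ 0.     0.972  0.235]
 [ 0.     0.235 -0.972]
 [-1.     0.    -0.   ]]
cam in tool [-143.885733     84.5045131    -0.36410253] fwd [ 9.46490361e-01 -3.22731869e-01 -3.71608808e-04] right [ 3.48194135e-04 -1.30282736e-04  9.99999931e-01]
mug [640.22405107  37.7848813    0.        ] [640.46380496  44.17900861   0.        ]
box [791.15519595 -51.64237166   0.        ] [785.40848778 -53.98349231   0.        ]
```

{"fn": "servo_tool", "kwargs": {"rows": [{"dx": -0.004, "dy": 0.055, "dz": -0.053, "fingers": 0.3}, {"dx": -0.004, "dy": 0.055, "dz": -0.053, "fingers": 0.3}, {"dx": -0.004, "dy": 0.055, "dz": -0.053, "fingers": 0.3}, {"dx": -0.004, "dy": 0.055, "dz": -0.053, "fingers": 0.3}, {"dx": -0.004, "dy": 0.055, "dz": -0.053, "fingers": 0.3}]}}

```text
schema error: expected keys dx, dy, dz, wx, wy, wz, fingers
```

{"fn": "servo_tool", "kwargs": {"rows": [{"dx": -0.004, "dy": 0.055, "dz": -0.053, "fingers": 0.3}, {"dx": -0.004, "dy": 0.055, "dz": -0.053, "fingers": 0.3}, {"dx": -0.004, "dy": 0.055, "dz": -0.053, "fingers": 0.3}, {"dx": -0.004, "dy": 0.055, "dz": -0.053, "fingers": 0.3}, {"fingers": 0.3}]}}

```text
schema error: expected keys dx, dy, dz, wx, wy, wz, fingers
```

```bash
cat > look.py <<'E'
import sys,json
from h import *
s=ctrl.read_state(); ci=ctrl.camera_info("wrist"); im=ctrl.get_image("wrist")
n=sys.argv[1]; cv2.imwrite(f"pics/{n}.png",im[:,:,::-1])
json.dump({k:(v.tolist() if hasattr(v,'tolist') else v) for k,v in ci.items()},open(f"pics/{n}.json","w"))
print(round(s['clock'],2),np.round(s['eef_pos'],1),np.round(s['qpos'],3),np.round(s['qd'],3).max(),np.round(s['width'],1),np.round(s['force'],1));print(np.round(Ro.from_euler('xyz',s['tool_rot']).as_matrix(),3))
for l in sys.argv[2:]: print(l,[(np.round(d['point'],1).tolist(),round(d['conf'],2)) for d in ctrl.mark_of(l,"wrist")[:2]])
E
python3 look.py w1 rest_far rest_near keeper_hinge keeper_tab jig socket_mouth mandrel_shoulder
```

```text
1.75 [ 152.5 -631.9  231.3] [ 1.268  0.628  0.038  1.517 -0.027  0.996 -0.02 ] -0.0 85.2 [-0.3 -0.1 -0.1]
[[ 0.     0.972  0.235]
 [ 0.     0.235 -0.972]
 [-1.     0.    -0.   ]]
rest_far []
rest_near []
keeper_hinge [([2.4, 0.7], 0.87)]
keeper_tab []
jig [([17.7, 34.4], 0.78)]
socket_mouth []
mandrel_shoulder []
```

View pics/w1.png

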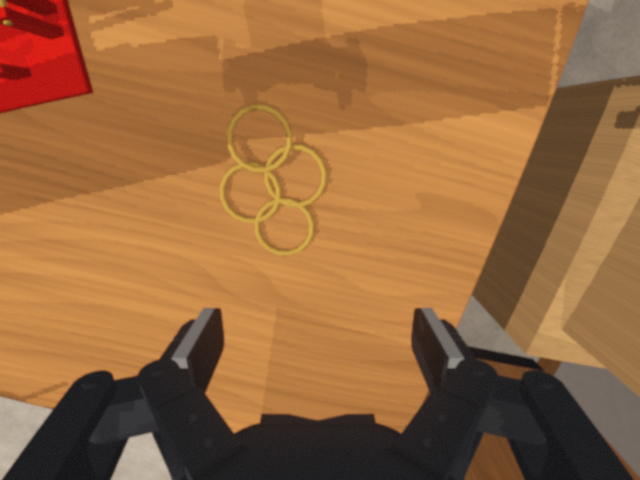

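All keys are required, and the arm hasn't moved yet.

{"fn": "servo_tool", "kwargs": {"rows": [{"dx": -0.004, "dy": 0.055, "dz": -0.053, "wx": 0, "wy": 0, "wz": 0, "fingers": 0.3}, {"dx": -0.004, "dy": 0.055, "dz": -0.053, "wx": 0, "wy": 0, "wz": 0, "fingers": 0.3}, {"dx": -0.004, "dy": 0.055, "dz": -0.053, "wx": 0, "wy": 0, "wz": 0, "fingers": 0.3}, {"dx": -0.004, "dy": 0.055, "dz": -0.053, "wx": 0, "wy": 0, "wz": 0, "fingers": 0.3}, {"dx": -0.004, "dy": 0.055, "dz": -0.053, "wx": 0, "wy": 0, "wz": 0, "fingers": 0.3}]}}

```text
clock: 2.78
eef_pos: [307.4, -388.8, 246.7]
tool_rot: [0.692, 1.57, -0.642]
force: [1.2, 0.7, 0.1]
width: 59.8
```

{"fn": "servo_tool", "kwargs": {"rows": [{"dx": -0.004, "dy": 0.055, "dz": -0.053, "wx": 0, "wy": 0, "wz": 0, "fingers": 0.3}, {"dx": -0.004, "dy": 0.055, "dz": -0.053, "wx": 0, "wy": 0, "wz": 0, "fingers": 0.3}, {"dx": -0.004, "dy": 0.055, "dz": -0.053, "wx": 0, "wy": 0, "wz": 0, "fingers": 0.3}, {"dx": -0.004, "dy": 0.055, "dz": -0.053, "wx": 0, "wy": 0, "wz": 0, "fingers": 0.3}, {"dx": 0, "dy": 0, "dz": 0, "wx": 0, "wy": 0, "wz": 0, "fingers": 0.3}]}}

```text
clock: 3.4
eef_pos: [432.5, -192.3, 258.8]
tool_rot: [1.89, 1.568, 0.565]
force: [-0.7, -0.1, -0.4]
width: 59.9
```

```bash
python3 look.py w2 rest_far rest_near keeper_hinge keeper_tab jig socket_mouth mandrel_shoulder
```

```text
3.4 [ 432.5 -192.3  258.8] [ 0.387  0.341 -0.035  1.958  0.012  0.841 -0.978] 0.079 59.9 [-0.7 -0.1 -0.4]
[[ 0.003  0.97   0.244]
 [ 0.002  0.244 -0.97 ]
 [-1.     0.003 -0.001]]
rest_far [([351.8, 336.8], 0.83), ([297.3, 119.8], 0.76)]
rest_near [([286.4, 197.7], 0.93), ([358.3, 390.1], 0.57)]
keeper_hinge [([399.4, 366.5], 0.88), ([339.7, 164.9], 0.57)]
keeper_tab [([370.0, 183.7], 0.79), ([323.3, 375.0], 0.63)]
jig [([294.6, 155.0], 0.87), ([351.0, 335.4], 0.83)]
socket_mouth []
mandrel_shoulder []
```

View pics/w2.png

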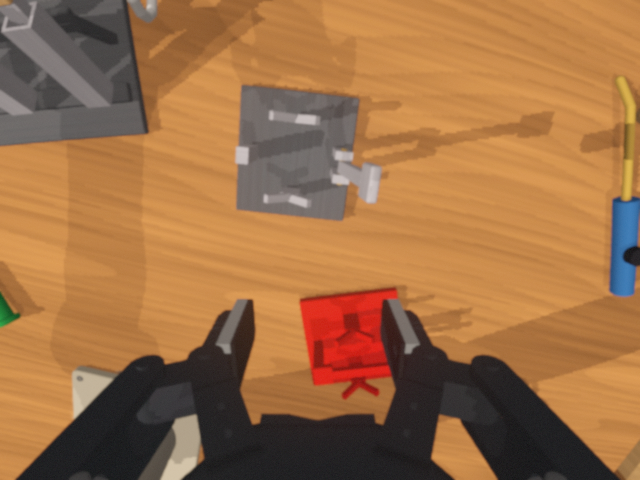

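The wrist picture shows the grey jig plate with corners near (243,86), (358,97), (343,220) and (237,208). The red jig is at (350,335). Next I'll refit the jig from all the views.

```bash
cat > fitj.py <<'E'
from fit import *
import json
C["w2"]=json.load(open("pics/w2.json"))
o=[("w2",(243,86),(70,65,12)),("w2",(358.5,97),(70,-65,12)),("w2",(343,220),(-70,-65,12)),("w2",(237,208.5),(-70,65,12)),
("w2",(297.3,119.8),(40,0,60.5)),("w2",(286.4,197.7),(-40,0,60.5)),("w2",(339.7,164.9),(0,-50,72.5)),
("top",(378.1,244.3),(40,0,60.5)),("top",(384.6,280.8),(-40,0,60.5)),("top",(404.7,259.2),(0,-50,72.5)),
("scene",(264.7,253.1),(40,0,60.5)),("scene",(268.8,237.3),(-40,0,60.5)),("scene",(246.8,236.8),(0,-50,72.5))]
for nm,obs in (("w2 only",o[:7]),("others",jobs[:4]+o[7:]),("all",o+jobs[:4])):
    jp,e=fit(obs,[480,-150,.14]);print(nm,np.round(jp,3),e)
print("tab",tri([(C["top"],(426.3,251.5)),(C["scene"],(238,205)),(C["w2"],(370,183.7))]))
jp,_=fit(o[:7],[480,-150,.14])
im=cv2.imread("pics/w2.png"); im=cv2.resize(im,None,fx=4,fy=4,interpolation=cv2.INTER_CUBIC)
def L(a,b,col):
    u=proj(C["w2"],W(jp,[a,b]))*4+1.5; cv2.line(im,*[tuple(int(v) for v in x) for x in u],col,1)
k=[(70,65),(70,-65),(-70,-65),(-70,65)]
for i in range(4):L((*k[i],12),(*k[(i+1)%4],12),(0,255,0))
for x in(-44,-36,36,44): L((x,-20,72),(x,0,52),(0,0,255));L((x,20,72),(x,0,52),(0,0,255))
L((-60,0,60.5),(100,0,60.5),(255,255,0))
cv2.imwrite("pics/fj.png",im[70*4:230*4,220*4:400*4])
E
python3 fitj.py
```

```text
w2 only [ 4.81124e+02 -1.52551e+02  1.40000e-01] [-2.7 -2.3  1.1 -0.   0.1  0.5 -1.3  1.  -2.5 -2.5  1.7  0.6  1.9  0.8]
others [ 4.78183e+02 -1.50679e+02  1.31000e-01] [-0.3 -1.3 -0.6  0.3  0.1  0.3 -0.4  0.1  2.7  0.   2.5 -0.2  3.  -0.8
  1.8 -1.4  0.8 -2.4  0.9  2. ]
all [ 4.80200e+02 -1.51821e+02  1.40000e-01] [-3.5 -1.5  0.2  0.7 -0.7  1.1 -2.   1.5 -3.5 -1.7  0.8  1.3  0.9  1.6
  3.1 -0.9  3.2 -1.2  3.4 -2.   1.3 -1.   0.  -2.   0.2  2.5 -0.1 -1.9
 -0.4 -0.8  0.8 -0.9  0.4 -0.6]
tab (array([ 488.11400307, -215.63042981,  167.23874678]), [np.float64(1.224373100573457), np.float64(0.725299969268649), np.float64(0.5567685684423939)])
```

View pics/fj.png

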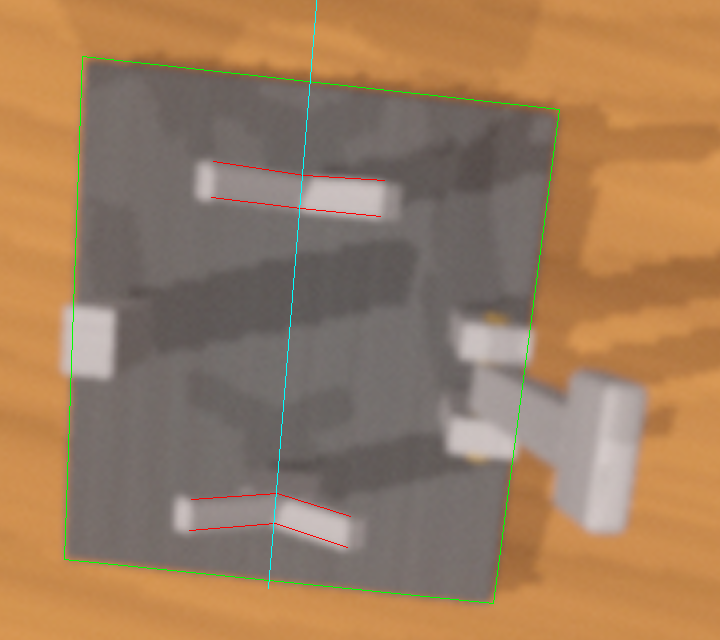

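{"fn": "servo_tool", "kwargs": {"rows": [{"dx": -0.009, "dy": 0.017, "dz": -0.067, "wx": 0, "wy": 0, "wz": 0, "fingers": 0.3}, {"dx": -0.009, "dy": 0.017, "dz": -0.067, "wx": 0, "wy": 0, "wz": 0, "fingers": 0.3}, {"dx": -0.009, "dy": 0.017, "dz": -0.067, "wx": 0, "wy": 0, "wz": 0, "fingers": 0.3}, {"dx": -0.009, "dy": 0.017, "dz": -0.067, "wx": 0, "wy": 0, "wz": 0, "fingers": 0.3}, {"dx": -0.009, "dy": 0.017, "dz": -0.067, "wx": 0, "wy": 0, "wz": 0, "fingers": 0.3}]}}

```text
clock: 4.42
eef_pos: [432.5, 63.1, 292.4]
tool_rot: [1.218, 1.57, -0.117]
force: [1.1, 0.5, -0.8]
width: 59.6
```

{"fn": "servo_tool", "kwargs": {"rows": [{"dx": -0.009, "dy": 0.017, "dz": -0.067, "wx": 0, "wy": 0, "wz": 0, "fingers": 0.3}, {"dx": 0, "dy": 0, "dz": 0, "wx": 0, "wy": 0, "wz": 0.0, "fingers": 0.3}]}}

```text
clock: 4.68
eef_pos: [433.3, 118.0, 299.4]
tool_rot: [2.324, 1.568, 0.996]
force: [0.5, -0.7, -0.6]
width: 59.5
```

```bash
python3 look.py w3 socket_mouth mandrel_shoulder mandrel rack
```

```text
4.67 [433.3 118.  299.4] [-0.192  0.258 -0.17   1.952  0.052  0.933 -1.715] 0.072 59.5 [ 0.5 -0.7 -0.6]
[[ 0.002  0.971  0.241]
 [ 0.002  0.241 -0.971]
 [-1.     0.002 -0.002]]
socket_mouth [([289.4, 119.0], 0.84)]
mandrel_shoulder [([202.8, 306.4], 0.89), ([289.1, 104.0], 0.75)]
mandrel [([169.9, 233.6], 0.56)]
rack [([297.0, 122.2], 0.75)]
```

View pics/w3.png

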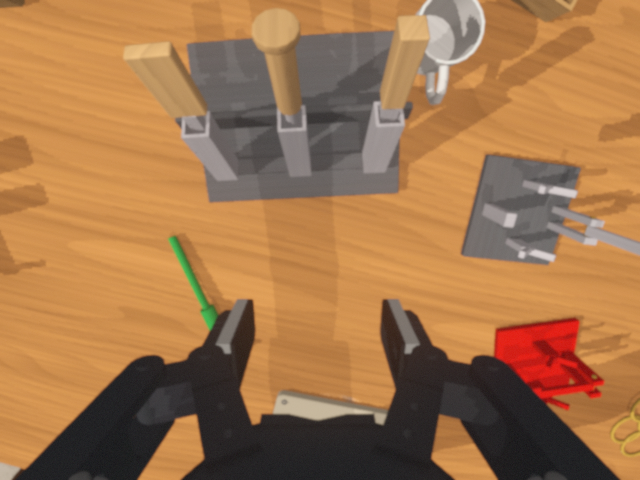

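```bash
python3 - <<'E'
import cv2
im=cv2.imread("pics/w3.png"); im=cv2.resize(im[0:210,180:410],None,fx=3.4,fy=2.8,interpolation=cv2.INTER_CUBIC); cv2.imwrite("pics/w3c.png",im)
E
```

```text
(no output)
```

View pics/w3c.png

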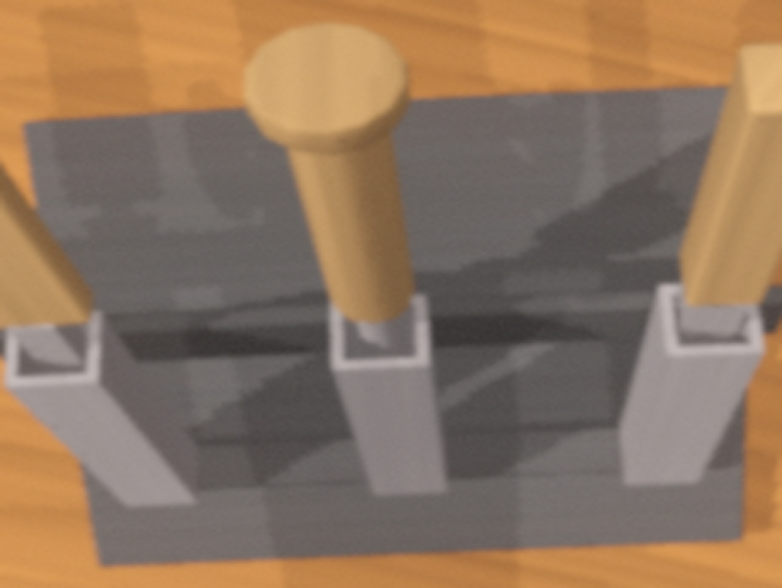

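```bash
cat > fitr.py <<'E'
from fit import *
import json
C["w3"]=json.load(open("pics/w3.json"))
b,e=tri([(C["top"],(218.5,211.9)),(C["scene"],(405.9,222.2)),(C["w3"],(276.2,29.3))]);print("butt",b,e)
sh,e=tri([(C["top"],(232.7,242.5)),(C["scene"],(395,239)),(C["w3"],(289.1,104))]);print("shoulder?",sh,e, b-sh,np.linalg.norm(b-sh))
co=[("w3",(210.3,201.8),(-95,125,12)),("w3",(398.5,192.1),(-95,-125,12)),("w3",(187.4,43.6),(95,125,12))]
for obs in (co,co+robs):
    p,e=fit(obs,[517,163,.29]);print(np.round(p,3),e)
# joint: x,y,psi,mx,by
def f(q):
    p=q[:3]; r=[proj(C[c],W(p,X))[0]-uv for c,uv,X in co+robs]
    M=(q[3],0,117); B=(q[3]+50+3.46,q[4],117+86.6-2)
    r+=[proj(C["w3"],W(p,M))[0]-(291,118.5)]
    for c,uv in (("w3",(276.2,29.3)),("top",(218.5,211.9)),("scene",(405.9,222.2))): r.append(proj(C[c],W(p,B))[0]-uv)
    return np.concatenate(r)
r=least_squares(f,[517,163,.29,0,0],loss='soft_l1');print(np.round(r.x,3),np.round(f(r.x),1))
q=r.x;p=q[:3]
G=W(p,(q[3]+.5*55+3.46,q[4]*.6,117+.866*55-2))[0];print("grasp s=155",G)
for s in(115,155,200): X=W(p,(q[3]+.5*(s-100)+3.46,q[4]*(s/200),117+.866*(s-100)-2))[0]; print(s,np.round(X,1),np.round(proj(C["w3"],X),1))
E
python3 fitr.py
```

```text
butt [567.99848538 181.38031753 196.5096534 ] [np.float64(2.6316871556568286), np.float64(0.32138818818349857), np.float64(2.7258959389557846)]
shoulder? [524.06224561 165.39966624 126.07851986] [np.float64(6.68190368025147), np.float64(4.2466286686270065), np.float64(7.5119257115831735)] [43.93623977 15.9806513  70.43113354] 84.5359033320378
[5.20479e+02 1.63534e+02 2.96000e-01] [-0.4  0.6  1.3  0.4 -0.5 -0.7]
[5.19269e+02 1.63502e+02 2.91000e-01] [-0.9  1.1  0.7  1.8 -0.3 -0.3 -1.1 -1.   2.5 -0.7  0.2 -1.8  0.6 -1.2
 -0.3  0.7]
[ 5.19069e+02  1.63968e+02  2.91000e-01 -3.99000e-01  8.62000e-01] [-1.3  1.1  0.2  1.9 -0.7 -0.2 -1.3 -0.9  2.3 -0.6  0.  -1.7  0.8 -1.2
 -0.2  0.6  1.3  1.1 -0.5 -0.4  0.5 -2.8 -0.6 -1.7]
grasp s=155 [548.20027872 173.21940306 162.63      ]
115 [529.  167.5 128. ] [[290.  106.2]]
155 [548.2 173.4 162.6] [[284.4  75.8]]
200 [569.7 180.  201.6] [[275.7  28.9]]
```

{"fn": "servo_tool", "kwargs": {"rows": [{"dx": 0.004, "dy": 0.058, "dz": -0.016, "wx": -0.46, "wy": 0, "wz": 0, "fingers": 0.3}, {"dx": 0.004, "dy": 0.058, "dz": -0.013, "wx": 0, "wy": 0, "wz": 0, "fingers": 0.3}, {"dx": 0, "dy": 0, "dz": 0, "wx": 0, "wy": 0, "wz": 0.9, "fingers": 0.3}, {"dx": 0, "dy": 0, "dz": 0, "wx": 0, "wy": 0, "wz": 0.9, "fingers": 0.3}, {"dx": 0, "dy": 0, "dz": 0, "wx": 0, "wy": 0, "wz": 0.87, "fingers": 0.3}]}}

```text
clock: 5.55
eef_pos: [511.9, 155.7, 292.6]
tool_rot: [1.57, 1.289, 0.281]
force: [-0.0, -0.3, -0.1]
width: 59.7
```

```bash
cat > st.py <<'E'
import sys
from h import *
s=ctrl.read_state();R=Ro.from_euler('xyz',s['tool_rot']).as_matrix()
print(round(s['clock'],2),np.round(s['eef_pos'],1),"q",np.round(s['qpos'],3),"w",np.round(s['width'],1),"F",np.round(s['force'],1),"T",np.round(s['torque'],2))
print("x",np.round(R[:,0],3),"z",np.round(R[:,2],3),"tilt",np.degrees(np.arcsin(R[:2,0]@[np.cos(.291),np.sin(.291)])))
if len(sys.argv)>3:
    d=np.array([float(a) for a in sys.argv[1:4]])-s['eef_pos']; print("tool delta",np.round(R.T@d,1),"units",np.round(R.T@d/750,4))
E
python3 st.py 554 175 140
```

```text
5.55 [511.9 155.7 292.6] q [-0.235  0.267 -0.162  2.008  0.128  0.593 -1.77 ] w 59.7 F [-0.  -0.3 -0.1] T [-0.1   0.29 -0.  ]
x [ 0.267  0.077 -0.961] z [ 0.278 -0.96   0.   ] tilt 16.146949114468747
tool delta [159.3   1.6  -6.9] units [ 0.2124  0.0021 -0.0091]
```

{"fn": "servo_tool", "kwargs": {"rows": [{"dx": 0.05, "dy": 0.001, "dz": -0.005, "wx": 0, "wy": 0, "wz": 0, "fingers": 0.3}, {"dx": 0.05, "dy": 0.001, "dz": -0.005, "wx": 0, "wy": 0, "wz": 0, "fingers": 0.3}, {"dx": 0, "dy": 0, "dz": 0, "wx": 0, "wy": 0, "wz": 0, "fingers": 0.3}]}}

```text
clock: 5.92
eef_pos: [529.5, 169.1, 218.7]
tool_rot: [1.567, 1.297, 0.28]
force: [0.2, -0.4, 0.2]
width: 59.7
```

```bash
python3 st.py 554 175 140; python3 look.py w4; python3 - <<'E'
from h import *
im=ctrl.get_image("scene"); crop(im,280,130,480,280,4,"pics/s4.png")
E
```

```text
5.92 [529.5 169.1 218.7] q [-0.287  0.402 -0.122  2.052  0.19   0.424 -1.842] w 59.7 F [ 0.2 -0.4  0.2] T [-0.09  0.25  0.03]
x [ 0.26   0.075 -0.963] z [ 0.279 -0.96   0.001] tilt 15.691120442745468
tool delta [82.6  2.9  1.1] units [0.1101 0.0039 0.0015]
5.92 [529.5 169.1 218.7] [-0.287  0.402 -0.122  2.052  0.19   0.424 -1.842] 0.03 59.7 [ 0.2 -0.4  0.2]
[[ 0.26   0.924  0.279]
 [ 0.075  0.269 -0.96 ]
 [-0.963  0.27   0.001]]
```

View pics/w4.png

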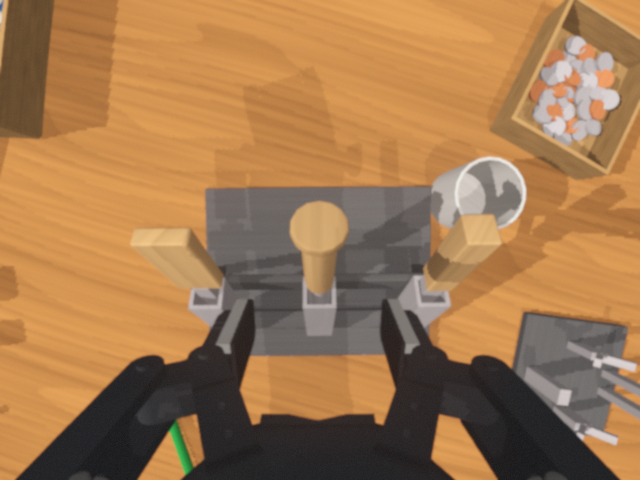

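View pics/s4.png

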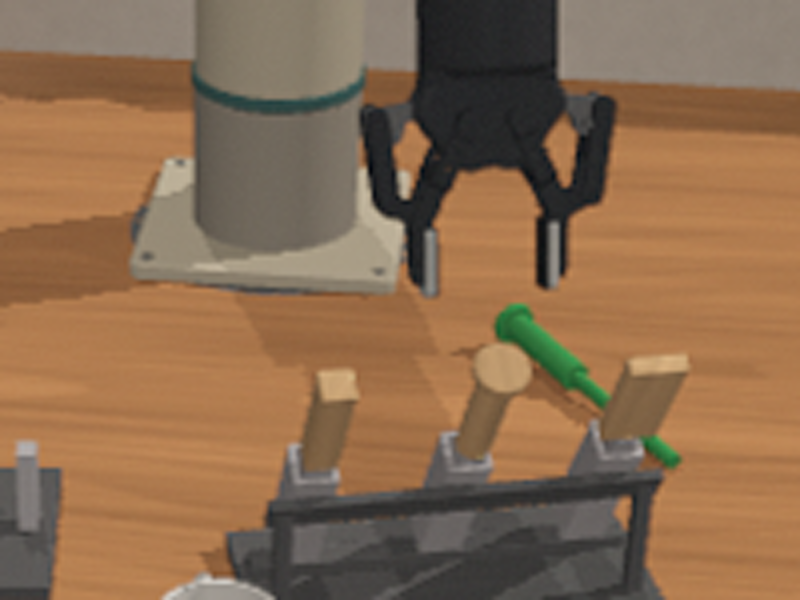

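```bash
python3 - <<'E'
from h import *
import json
ci=json.load(open("pics/w4.json"))
print(proj(ci,[[569.7,180,201.6],[548.2,173.4,162.6],[529,167.5,128]]))
E
```

```text
[[319.37067747 226.64664517]
 [319.45056863 260.63111275]
 [319.50905911 281.92524075]]
```

The butt at (319,228) agrees with the model's (319,227), centred between the fingers. I'll descend.

{"fn": "servo_tool", "kwargs": {"rows": [{"dx": 0.037, "dy": 0.0013, "dz": 0.0005, "wx": 0, "wy": 0, "wz": 0, "fingers": 0.3}, {"dx": 0.037, "dy": 0.0013, "dz": 0.0005, "wx": 0, "wy": 0, "wz": 0, "fingers": 0.3}, {"dx": 0.036, "dy": 0.0013, "dz": 0.0005, "wx": 0, "wy": 0, "wz": 0, "fingers": 0.3}, {"dx": 0, "dy": 0, "dz": 0, "wx": 0, "wy": 0, "wz": 0, "fingers": 0.3}]}}

```text
clock: 6.52
eef_pos: [555.7, 176.3, 142.7]
tool_rot: [1.569, 1.292, 0.282]
force: [-0.0, -0.3, 0.7]
width: 59.7
```

```bash
python3 st.py 554 175 140; python3 look.py w5; python3 - <<'E'
from h import *
im=ctrl.get_image("scene"); crop(im,280,130,480,280,4,"pics/s5.png")
E
```

```text
6.53 [555.7 176.3 142.7] q [-0.325  0.558 -0.065  2.062  0.242  0.252 -1.888] w 59.7 F [-0.  -0.3  0.7] T [-0.06  0.28  0.03]
x [ 0.264  0.077 -0.961] z [ 0.28 -0.96  0.  ] tilt 15.970932927937987
tool delta [ 2.  -2.7  0.8] units [ 0.0027 -0.0036  0.001 ]
6.53 [555.7 176.3 142.7] [-0.325  0.558 -0.065  2.062  0.242  0.252 -1.888] 0.016 59.7 [-0.  -0.3  0.7]
[[ 0.264  0.923  0.28 ]
 [ 0.077  0.27  -0.96 ]
 [-0.961  0.275  0.   ]]
```

View pics/w5.png

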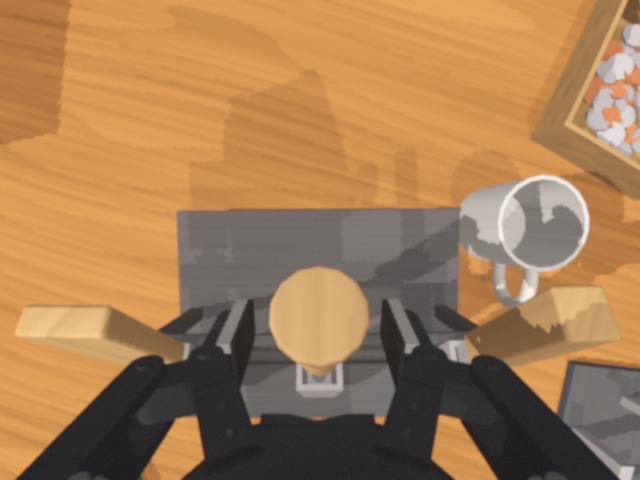

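View pics/s5.png

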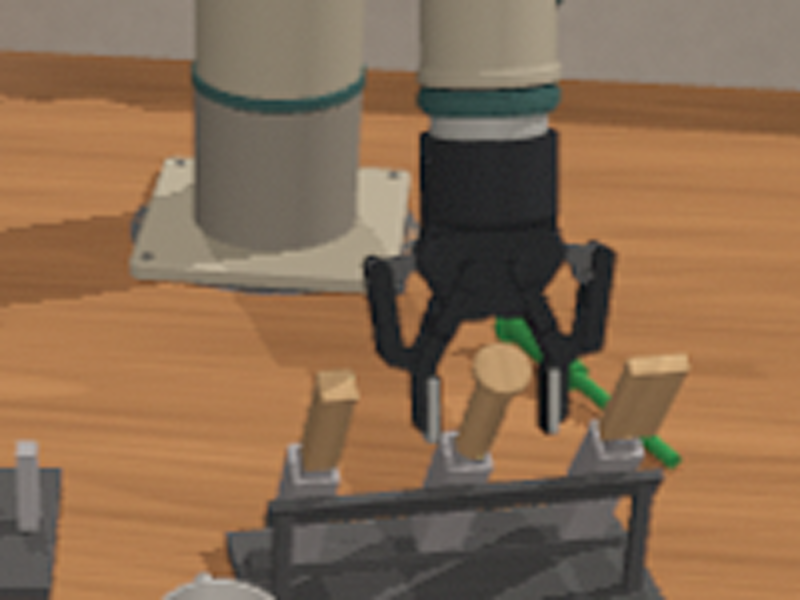

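Aligned, and q6 is at 0.252, just above its 0.23 limit. I'll close the fingers.

{"fn": "servo_tool", "kwargs": {"rows": [{"dx": 0, "dy": 0, "dz": 0, "wx": 0, "wy": 0, "wz": 0, "fingers": 0.6}, {"dx": 0, "dy": 0, "dz": 0, "wx": 0, "wy": 0, "wz": 0, "fingers": 1}, {"dx": 0, "dy": 0, "dz": 0, "wx": 0, "wy": 0, "wz": 0, "fingers": 1}, {"dx": 0, "dy": 0, "dz": 0, "wx": 0, "wy": 0, "wz": 0, "fingers": 1}]}}

```text
clock: 7.12
eef_pos: [556.4, 176.9, 143.8]
tool_rot: [1.57, 1.289, 0.284]
force: [-1.3, -1.8, 6.9]
width: 20.6
```

```bash
python3 st.py; python3 look.py w6
```

```text
7.12 [556.4 176.9 143.8] q [-0.325  0.556 -0.065  2.062  0.243  0.25  -1.889] w 20.6 F [-1.3 -1.8  6.9] T [-0.3   0.19 -0.01]
x [ 0.267  0.078 -0.961] z [ 0.281 -0.96   0.   ] tilt 16.13741395132309
7.12 [556.4 176.9 143.8] [-0.325  0.556 -0.065  2.062  0.243  0.25  -1.889] 0.003 20.6 [-1.3 -1.8  6.9]
[[ 0.267  0.922  0.281]
 [ 0.078  0.27  -0.96 ]
 [-0.961  0.278  0.   ]]
```

View pics/w6.png

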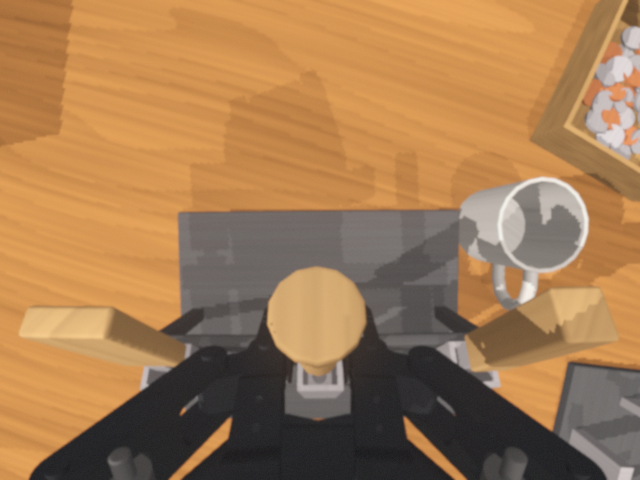

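{"fn": "servo_tool", "kwargs": {"rows": [{"dx": -0.0092, "dy": 0.0096, "dz": 0, "wx": 0, "wy": 0, "wz": 0, "fingers": 1}, {"dx": -0.0139, "dy": 0.0144, "dz": 0, "wx": 0, "wy": 0, "wz": 0, "fingers": 1}, {"dx": -0.0139, "dy": 0.0144, "dz": 0, "wx": 0, "wy": 0, "wz": 0, "fingers": 1}]}}

```text
clock: 7.55
eef_pos: [574.7, 182.7, 177.6]
tool_rot: [1.571, 1.292, 0.285]
force: [0.5, 0.2, -0.7]
width: 20.7
```

```bash
python3 st.py
```

```text
7.55 [574.7 182.7 177.6] q [-0.292  0.523 -0.109  1.98   0.222  0.372 -1.861] w 20.7 F [ 0.5  0.2 -0.7] T [-0.12  0.39  0.02]
x [ 0.264  0.077 -0.961] z [ 0.281 -0.96  -0.   ] tilt 15.95421018239483
```

{"fn": "servo_tool", "kwargs": {"rows": [{"dx": -0.0185, "dy": 0.0192, "dz": 0, "wx": 0, "wy": 0, "wz": 0, "fingers": 1}, {"dx": -0.0185, "dy": 0.0192, "dz": 0, "wx": 0, "wy": 0, "wz": 0, "fingers": 1}, {"dx": -0.0185, "dy": 0.0192, "dz": 0, "wx": 0, "wy": 0, "wz": 0, "fingers": 1}, {"dx": -0.0185, "dy": 0.0192, "dz": 0, "wx": 0, "wy": 0, "wz": 0, "fingers": 1}, {"dx": -0.01, "dy": 0.01, "dz": 0, "wx": 0, "wy": 0, "wz": 0, "fingers": 1}]}}

```text
clock: 8.18
eef_pos: [618.9, 195.7, 256.9]
tool_rot: [1.572, 1.29, 0.286]
force: [-0.4, 0.6, -1.0]
width: 20.7
```

```bash
python3 st.py; python3 - <<'E'
from h import *
im=ctrl.get_image("scene"); crop(im,290,130,490,280,4,"pics/s7.png")
E
```

```text
8.18 [618.9 195.7 256.9] q [-0.249  0.477 -0.165  1.776  0.177  0.621 -1.801] w 20.7 F [-0.4  0.6 -1. ] T [-0.09  0.34 -0.05]
x [ 0.266  0.078 -0.961] z [ 0.281 -0.96  -0.   ] tilt 16.08935671480513
```

View pics/s7.png

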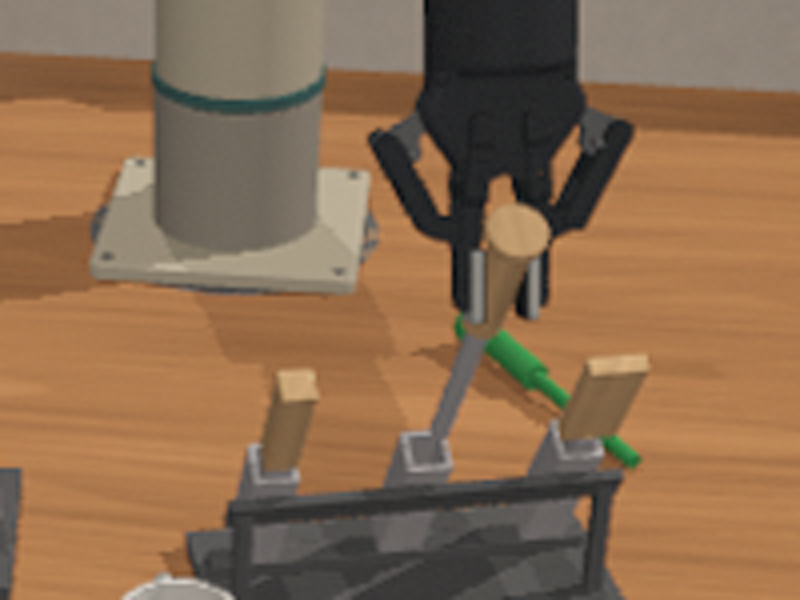

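```bash
python3 - <<'E'
from fit import *
p=[519.07,163.97,.291]; 
a=np.array([.5*np.cos(.291),.5*np.sin(.291),.866])
def M(s,dr): return W(p,(-.4+.5*(s-100)+3.46,.86*s/200,115+.866*(s-100)))[0]+a*dr
t=ctrl.get_image("top"); crop(t,150,140,330,275,4.4,"pics/t7.png")
for dr in(130,):
    for s in(0,115,200):
        X=M(s,dr);print(s,np.round(X,1),[np.round(proj(C[c],X)[0],1) for c in C], "scene crop",np.round((proj(C['scene'],X)[0]-[290,130])*4),"top crop",np.round((proj(C['top'],X)[0]-[150,140])*4.4))
E
```

```text
0 [536.4 169.2 141. ] [array([398.8, 236.5]), array([230.1, 232. ])] scene crop [435. 426.] top crop [352. 405.]
115 [591.3 186.1 240.6] [array([409.4, 209.3]), array([211.6, 192.5])] scene crop [478. 317.] top crop [271. 231.]
200 [631.9 198.7 314.2] [array([418.5, 186.1]), array([195.1, 156.9])] scene crop [514. 225.] top crop [199.  75.]
```

View pics/t7.png

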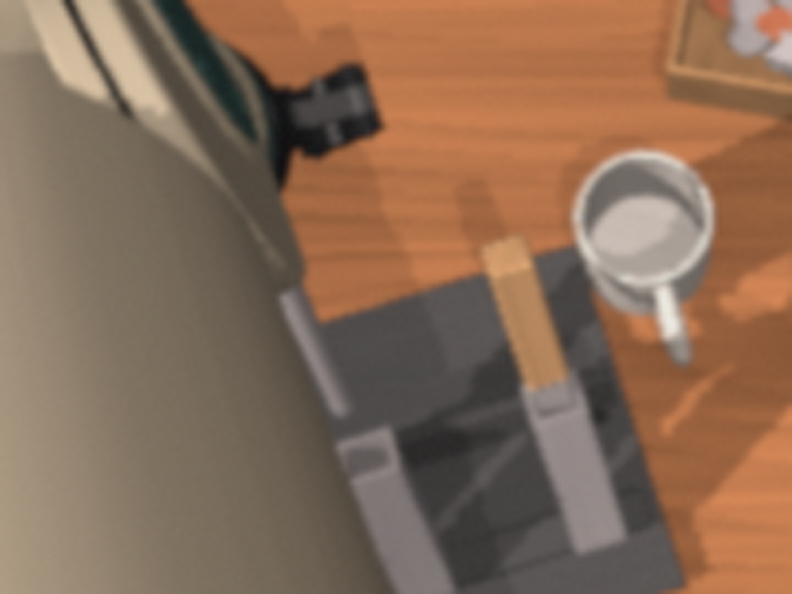

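{"fn": "servo_tool", "kwargs": {"rows": [{"dx": -0.0385, "dy": 0.0111, "dz": 0, "wx": 0, "wy": 0, "wz": 0, "fingers": 1}, {"dx": -0.0385, "dy": 0.0111, "dz": 0, "wx": 0, "wy": 0, "wz": 0, "fingers": 1}, {"dx": -0.0385, "dy": 0.0111, "dz": 0, "wx": 0, "wy": 0, "wz": 0, "fingers": 1}, {"dx": 0, "dy": 0, "dz": 0, "wx": 0, "wy": 0, "wz": -0.9, "fingers": 1}, {"dx": 0, "dy": 0, "dz": 0, "wx": 0, "wy": 0, "wz": -0.9, "fingers": 1}]}}

```text
clock: 8.9
eef_pos: [617.4, 195.1, 346.0]
tool_rot: [1.569, 1.483, 0.283]
force: [0.3, -0.2, -1.5]
width: 20.8
```

{"fn": "servo_tool", "kwargs": {"rows": [{"dx": 0, "dy": 0, "dz": 0.04, "wx": 0, "wy": 0, "wz": -0.9, "fingers": 1}, {"dx": 0, "dy": 0, "dz": 0.05, "wx": 0, "wy": 0, "wz": -0.9, "fingers": 1}, {"dx": 0, "dy": 0, "dz": 0.05, "wx": 0, "wy": 0, "wz": -0.9, "fingers": 1}, {"dx": 0, "dy": 0, "dz": 0.05, "wx": 0, "wy": 0, "wz": -0.9, "fingers": 1}, {"dx": 0, "dy": 0, "dz": 0.05, "wx": 0, "wy": 0, "wz": -0.9, "fingers": 1}]}}

```text
clock: 9.52
eef_pos: [668.9, 21.6, 345.2]
tool_rot: [-1.572, 1.187, -2.857]
force: [0.7, -0.4, -0.8]
width: 20.5
```

```bash
cat > place.py <<'E'
from fit import *
RG=np.array([[.266,0,.281],[.078,0,-.96],[-.961,0,0]]); RG[:,1]=np.cross(RG[:,2],RG[:,0])
PG=np.array([618.9,195.7,256.9]); a=np.array([.5*np.cos(.291),.5*np.sin(.291),.866])
p=[519.07,163.97,.291]
def M(s,dr): return W(p,(-.4+.5*(s-100)+3.46,.86*s/200,115+.866*(s-100)))[0]+a*dr
tipT=RG.T@(M(-3,130)-PG); axT=RG.T@a; axT/=np.linalg.norm(axT)   # tool frame, tip assumed 3mm lower
J=[481.1,-152.55,.14]
def target(h,xs=55,ax=axT,tip=tipT):
    ex=W([0,0,J[2]],(1,0,0))[0]; 
    # R: z tool = -jig y ; R ax=ex
    ez=-W([0,0,J[2]],(0,1,0))[0]
    ax0=ax.copy(); ax0[2]=0; ax0/=np.linalg.norm(ax0)
    A=np.c_[ax0,np.cross([0,0,1],ax0),[0,0,1]]; B=np.c_[ex,np.cross(ez,ex),ez]
    R=B@A.T
    P=W(J,(xs-115,0,60.5+h))[0]-R@tip
    return P,R
def delta(h,xs=55,**k):
    s=ctrl.read_state();R=Ro.from_euler('xyz',s['tool_rot']).as_matrix();P,RT=target(h,xs,**k)
    rv=Ro.from_matrix(R.T@RT).as_rotvec(degrees=True)
    print(round(s['clock'],2),"tcp",np.round(s['eef_pos'],1),"tgt",np.round(P,1),"q",np.round(s['qpos'],2),"F",np.round(s['force'],1),"w",round(s['width'],1))
    d=R.T@(P-s['eef_pos']);print("shift mm",np.round(d,1),"units",np.round(d/750,4),"rot deg",np.round(rv,2),"units",np.round(rv/6,3))
    print("mandrel tip/shoulder now",np.round(s['eef_pos']+R@tipT,1),np.round(s['eef_pos']+R@(tipT+115*axT),1))
if __name__=="__main__":
    import sys; print("tipT",tipT,"axT",axT); delta(float(sys.argv[1]))
E
python3 place.py 80
```

```text
tipT [  89.45645916 -117.61160951    2.31800862] axT [-0.69341751  0.72052925 -0.00312299]
9.53 tcp [668.9  21.6 345.2] tgt [ 566.7 -138.1  123.4] q [-0.06  0.84 -0.13  0.83  0.15  1.85 -1.44] F [ 0.7 -0.4 -0.8] w 20.5
shift mm [259.2 -49.5 124.6] units [ 0.3456 -0.0661  0.1661] rot deg [  7.03   4.53 -21.87] units [ 1.172  0.755 -3.645]
mandrel tip/shoulder now [532.7 -20.7 306.3] [635.    9.6 349.2]
```

{"fn": "servo_tool", "kwargs": {"rows": [{"dx": 0.05, "dy": -0.021, "dz": 0.033, "wx": 0.234, "wy": 0.15, "wz": 0, "fingers": 1}, {"dx": 0.05, "dy": -0.021, "dz": 0.033, "wx": 0.234, "wy": 0.15, "wz": 0, "fingers": 1}, {"dx": 0.05, "dy": -0.021, "dz": 0.033, "wx": 0.234, "wy": 0.15, "wz": 0, "fingers": 1}, {"dx": 0.05, "dy": -0.021, "dz": 0.033, "wx": 0.234, "wy": 0.15, "wz": 0, "fingers": 1}, {"dx": 0.05, "dy": -0.021, "dz": 0.033, "wx": 0.234, "wy": 0.15, "wz": 0, "fingers": 1}]}}

```text
clock: 10.15
eef_pos: [556.2, -129.3, 198.1]
tool_rot: [-1.645, 1.187, -3.069]
force: [0.6, -0.9, -1.3]
width: 20.3
```

```bash
python3 place.py 120
```

```text
tipT [  89.45645916 -117.61160951    2.31800862] axT [-0.69341751  0.72052925 -0.00312299]
10.15 tcp [ 556.2 -129.3  198.1] tgt [ 566.7 -138.1  163.4] q [ 0.19  0.76 -0.11  1.42  0.14  1.34 -1.38] F [ 0.6 -0.9 -1.3] w 20.3
shift mm [28.5 21.3 11.2] units [0.038  0.0285 0.0149] rot deg [  0.92  -1.31 -21.97] units [ 0.154 -0.218 -3.662]
mandrel tip/shoulder now [ 415.3 -150.6  159. ] [ 521.  -136.4  202. ]
```

{"fn": "servo_tool", "kwargs": {"rows": [{"dx": 0.038, "dy": 0.0285, "dz": 0.015, "wx": 0.15, "wy": -0.2, "wz": -0.9, "fingers": 1}, {"dx": 0, "dy": 0, "dz": 0, "wx": 0, "wy": 0, "wz": -0.92, "fingers": 1}, {"dx": 0, "dy": 0, "dz": 0, "wx": 0, "wy": 0, "wz": -0.92, "fingers": 1}, {"dx": 0, "dy": 0, "dz": 0, "wx": 0, "wy": 0, "wz": -0.92, "fingers": 1}, {"dx": 0, "dy": 0, "dz": 0, "wx": 0, "wy": 0, "wz": 0, "fingers": 1}]}}

```text
clock: 10.78
eef_pos: [567.7, -136.3, 161.7]
tool_rot: [-1.576, 0.802, -3.008]
force: [0.3, 0.0, -1.5]
width: 20.4
```

```bash
python3 place.py 60; python3 - <<'E'
from h import *
im=ctrl.get_image("scene"); crop(im,200,150,360,270,5,"pics/s8.png")
im=ctrl.get_image("top"); crop(im,290,190,450,310,5,"pics/t8.png")
E
python3 look.py w8 | tail -0
```

```text
tipT [  89.45645916 -117.61160951    2.31800862] axT [-0.69341751  0.72052925 -0.00312299]
10.78 tcp [ 567.7 -136.3  161.7] tgt [ 566.7 -138.1  103.4] q [ 0.11  1.06 -0.05  1.05  0.19  1.79 -1.39] F [ 0.3  0.  -1.5] w 20.4
shift mm [42.7 39.6  1.9] units [0.057  0.0528 0.0025] rot deg [ 0.05 -0.24  0.14] units [ 0.008 -0.04   0.023]
mandrel tip/shoulder now [ 422.7 -158.8  179.1] [ 536.5 -142.7  178.8]Exception ignored on flushing sys.stdout:
BrokenPipeError: [Errno 32] Broken pipe
```

View pics/s8.png

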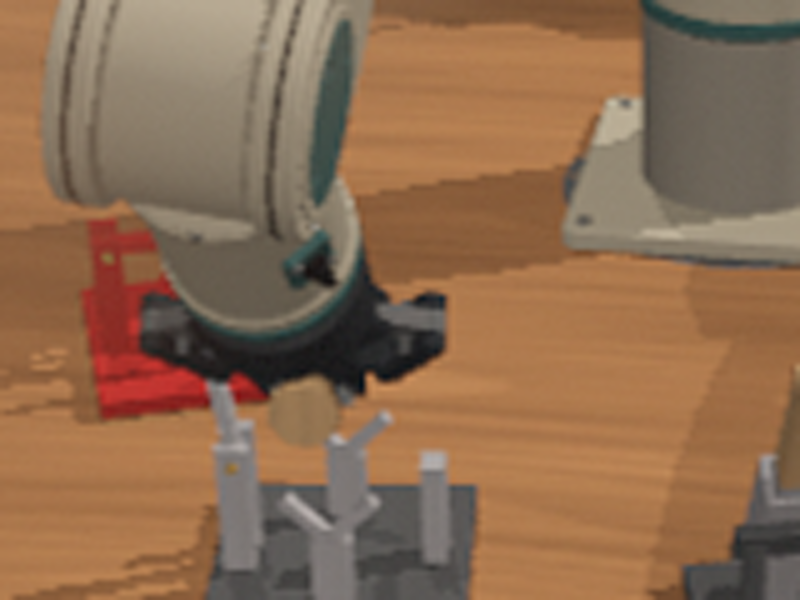

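View pics/t8.png

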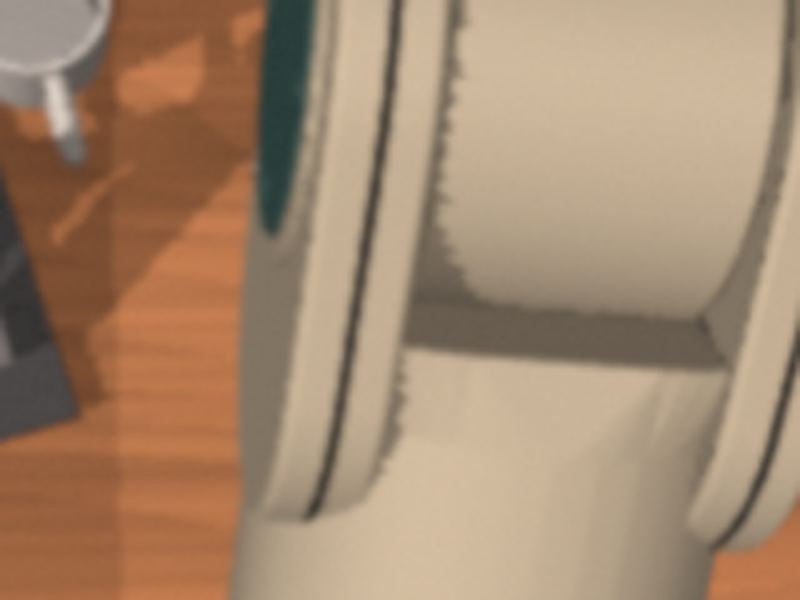

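View pics/w8.png

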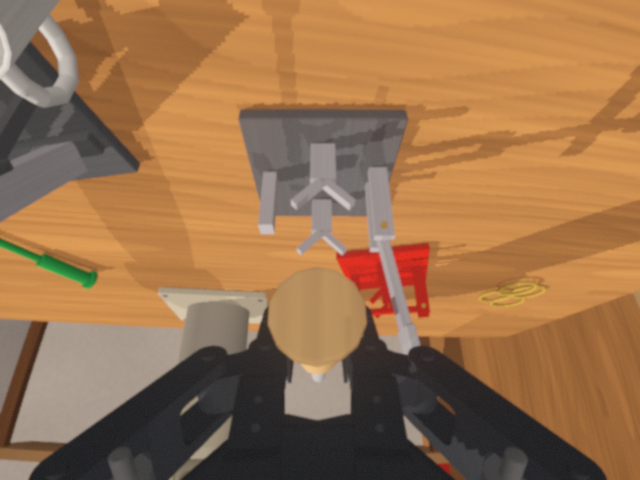

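```bash
python3 - <<'E'
from place import *
s=ctrl.read_state();R=Ro.from_euler('xyz',s['tool_rot']).as_matrix()
ci=ctrl.camera_info("wrist")
for o in(-4,0,3,6):
    print(o,[np.round(proj(ci,s['eef_pos']+R@(tipT+(x+o)*axT))[0],1) for x in(200,192,60,0)])
# apparent butt disc edge width
for o in (0,): 
    c=s['eef_pos']+R@(tipT+200*axT); print(proj(ci,c+R@[0,0,16])-proj(ci,c-R@[0,0,16]))
im=ctrl.get_image("scene")
print("scene butt pred crop",(proj(C['scene'],s['eef_pos']+R@(tipT+200*axT))[0]-[200,150])*5)
im=cv2.imread("pics/w8.png"); cv2.imwrite("pics/w8c.png",cv2.resize(im[240:400,240:400],None,fx=3.7,fy=3.7,interpolation=cv2.INTER_CUBIC))
E
```

```text
-4 [array([323.9, 316.5]), array([323.6, 322.3]), array([321. , 367.2]), array([320.5, 375.5])]
0 [array([324.1, 313.3]), array([323.7, 319.5]), array([321.1, 366.5]), array([320.6, 375. ])]
3 [array([324.2, 310.8]), array([323.8, 317.2]), array([321.1, 366. ]), array([320.6, 374.7])]
6 [array([324.4, 308.1]), array([324. , 314.9]), array([321.1, 365.4]), array([320.6, 374.3])]
[[ 9.81141846e+01 -6.38623953e-03]]
scene butt pred crop [293.61587503 398.25994533]
```

View pics/w8c.png

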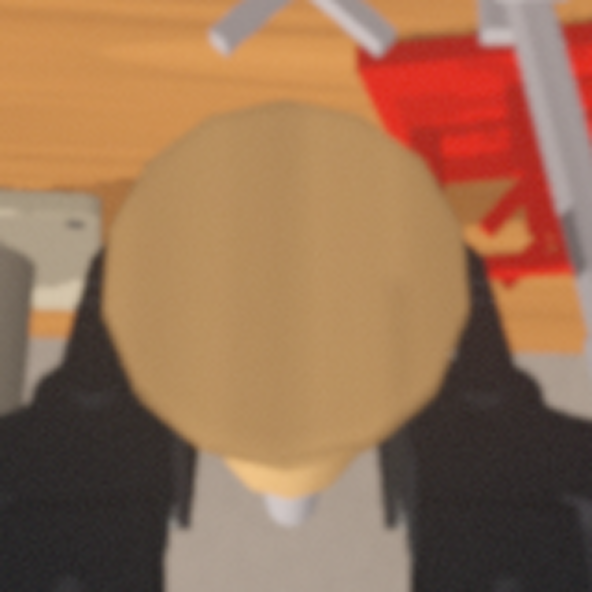

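```bash
sed -i 's/^J=/tipT=tipT-4*axT; tipT[2]=0; axT[2]=0; axT=axT\/np.linalg.norm(axT)\nJ=/' place.py; python3 place.py 12
```

```text
tipT [  92.23012921 -120.49372652    0.        ] axT [-0.69342089  0.72053277  0.        ]
10.97 tcp [ 568.  -137.7  165.8] tgt [ 571.  -139.9   55.4] q [ 0.11  1.05 -0.05  1.05  0.19  1.79 -1.39] F [-0.2 -0.2 -1.2] w 20.7
shift mm [77.9 78.3  2.7] units [0.1038 0.1044 0.0036] rot deg [-0.11 -0.21 -0.15] units [-0.019 -0.036 -0.024]
mandrel tip/shoulder now [ 418.5 -158.2  182.5] [ 532.5 -142.6  182.8]
```

{"fn": "servo_tool", "kwargs": {"rows": [{"dx": 0.0208, "dy": 0.0209, "dz": 0.0007, "wx": 0, "wy": -0.007, "wz": 0, "fingers": 1}, {"dx": 0.0208, "dy": 0.0209, "dz": 0.0007, "wx": 0, "wy": -0.007, "wz": 0, "fingers": 1}, {"dx": 0.0208, "dy": 0.0209, "dz": 0.0007, "wx": 0, "wy": -0.007, "wz": 0, "fingers": 1}, {"dx": 0.0208, "dy": 0.0209, "dz": 0.0007, "wx": 0, "wy": -0.007, "wz": 0, "fingers": 1}, {"dx": 0.0208, "dy": 0.0209, "dz": 0.0007, "wx": 0, "wy": -0.007, "wz": 0, "fingers": 1}]}}

```text
clock: 11.6
eef_pos: [570.7, -139.5, 52.6]
tool_rot: [-1.57, 0.805, -3.002]
force: [-1.0, -0.0, -1.1]
width: 20.8
```

{"fn": "servo_tool", "kwargs": {"rows": [{"dx": 0, "dy": 0, "dz": 0, "wx": 0, "wy": 0, "wz": 0, "fingers": 1}]}}

```text
clock: 11.72
eef_pos: [569.5, -139.3, 52.2]
tool_rot: [-1.571, 0.801, -3.003]
force: [0.5, 0.3, -1.8]
width: 20.4
```

```bash
python3 place.py 0; python3 place.py 0|sed -n 2p; python3 - <<'E'
from h import *
im=ctrl.get_image("scene"); crop(im,200,170,360,290,5,"pics/s9.png")
E
python3 look.py w9 >/dev/null
```

```text
tipT [  92.23012921 -120.49372652    0.        ] axT [-0.69342089  0.72053277  0.        ]
11.72 tcp [ 569.5 -139.3   52.2] tgt [ 571.  -139.9   43.4] q [ 0.11  1.19 -0.05  1.06  0.2   1.65 -1.41] F [ 0.5  0.3 -1.8] w 20.4
shift mm [5.3 7.1 0.8] units [0.0071 0.0094 0.001 ] rot deg [-0.03 -0.05  0.18] units [-0.004 -0.009  0.031]
mandrel tip/shoulder now [ 420.3 -160.2   69.7] [ 534.1 -144.3   69.4]
11.72 tcp [ 569.5 -139.3   52.2] tgt [ 571.  -139.9   43.4] q [ 0.11  1.19 -0.05  1.06  0.2   1.65 -1.41] F [ 0.5  0.3 -1.8] w 20.4
```

View pics/s9.png

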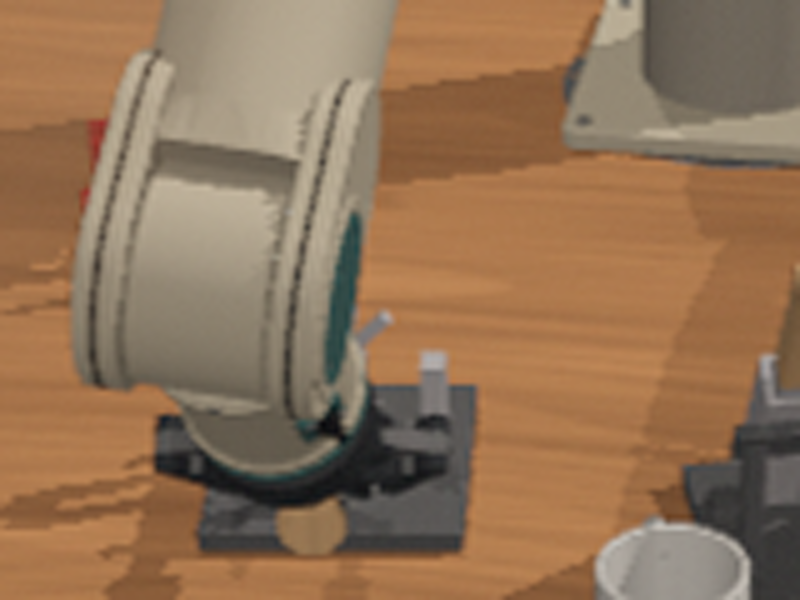

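View pics/w9.png

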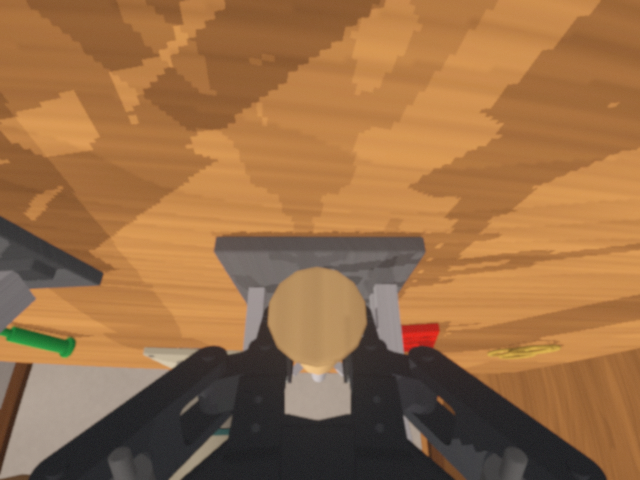

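{"fn": "servo_tool", "kwargs": {"rows": [{"dx": 0.0029, "dy": 0.0028, "dz": 0.0005, "wx": 0, "wy": 0, "wz": 0, "fingers": 1}, {"dx": 0.0029, "dy": 0.0028, "dz": 0.0005, "wx": 0, "wy": 0, "wz": 0, "fingers": 1}, {"dx": 0, "dy": 0, "dz": 0, "wx": 0, "wy": 0, "wz": 0, "fingers": 1}]}}

```text
clock: 12.2
eef_pos: [571.0, -140.4, 48.6]
tool_rot: [-1.569, 0.806, -3.002]
force: [0.2, -0.3, -1.5]
width: 20.9
```

{"fn": "servo_tool", "kwargs": {"rows": [{"dx": 0.001, "dy": 0.001, "dz": 0, "wx": 0, "wy": 0, "wz": 0, "fingers": 1}, {"dx": 0, "dy": 0, "dz": 0, "wx": 0, "wy": 0, "wz": 0, "fingers": 1}]}}

```text
clock: 12.45
eef_pos: [571.0, -140.3, 47.4]
tool_rot: [-1.57, 0.805, -3.002]
force: [-0.1, 0.7, -1.7]
width: 20.9
```

{"fn": "servo_tool", "kwargs": {"rows": [{"dx": 0.001, "dy": 0.001, "dz": 0, "wx": 0, "wy": 0, "wz": 0, "fingers": 1}, {"dx": 0, "dy": 0, "dz": 0, "wx": 0, "wy": 0, "wz": 0, "fingers": 1}]}}

```text
clock: 12.7
eef_pos: [571.0, -140.3, 46.3]
tool_rot: [-1.57, 0.805, -3.002]
force: [-0.2, 1.4, -1.8]
width: 20.8
```

{"fn": "servo_tool", "kwargs": {"rows": [{"dx": 0.001, "dy": 0.001, "dz": 0, "wx": 0, "wy": 0, "wz": 0, "fingers": 1}, {"dx": 0, "dy": 0, "dz": 0, "wx": 0, "wy": 0, "wz": 0, "fingers": 1}]}}

```text
clock: 12.95
eef_pos: [571.0, -140.2, 45.2]
tool_rot: [-1.57, 0.805, -3.002]
force: [-0.2, 0.7, -1.0]
width: 20.7
```

```bash
python3 st.py
```

```text
12.95 [ 571.  -140.2   45.2] q [ 0.115  1.2   -0.047  1.053  0.196  1.645 -1.414] w 20.7 F [-0.2  0.7 -1. ] T [ 0.16 -0.96  0.02]
x [-0.686 -0.096 -0.721] z [ 0.138 -0.99   0.001] tilt -43.240576436938795
```

{"fn": "servo_tool", "kwargs": {"rows": [{"dx": 0.001, "dy": 0.001, "dz": 0, "wx": 0, "wy": 0, "wz": 0, "fingers": 1}, {"dx": 0, "dy": 0, "dz": 0, "wx": 0, "wy": 0, "wz": 0, "fingers": 1}]}}

```text
clock: 13.2
eef_pos: [571.0, -140.2, 44.3]
tool_rot: [-1.57, 0.805, -3.002]
force: [0.2, 0.4, -0.3]
width: 20.6
```

```bash
python3 st.py
```

```text
13.2 [ 571.  -140.2   44.3] q [ 0.115  1.201 -0.047  1.052  0.196  1.644 -1.415] w 20.6 F [ 0.2  0.4 -0.3] T [ 0.16 -0.71 -0.11]
x [-0.686 -0.096 -0.721] z [ 0.138 -0.99   0.001] tilt -43.250116842598565
```

{"fn": "servo_tool", "kwargs": {"rows": [{"dx": 0.001, "dy": 0.001, "dz": 0, "wx": 0, "wy": 0, "wz": 0, "fingers": 1}, {"dx": 0, "dy": 0, "dz": 0, "wx": 0, "wy": 0, "wz": 0, "fingers": 1}]}}

```text
clock: 13.45
eef_pos: [571.0, -140.3, 43.6]
tool_rot: [-1.57, 0.805, -3.002]
force: [0.6, 0.5, 1.2]
width: 20.4
```

```bash
python3 st.py; python3 look.py w10 >/dev/null;  python3 - <<'E'
from h import *
im=ctrl.get_image("top"); crop(im,290,190,450,310,5,"pics/t10.png")
im=ctrl.get_image("scene"); crop(im,200,170,360,290,5,"pics/s10.png")
E
```

```text
13.45 [ 571.  -140.3   43.6] q [ 0.115  1.203 -0.047  1.052  0.197  1.643 -1.415] w 20.4 F [0.6 0.5 1.2] T [ 0.08 -0.3  -0.15]
x [-0.686 -0.097 -0.721] z [ 0.138 -0.99   0.001] tilt -43.26250796602273
```

View pics/w10.png

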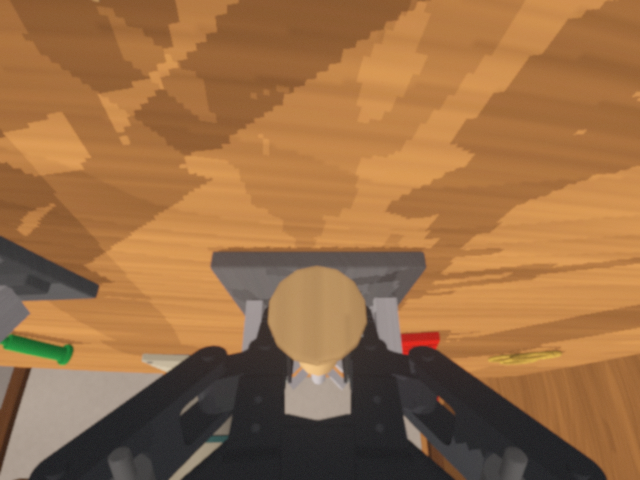

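{"fn": "servo_tool", "kwargs": {"rows": [{"dx": 0.001, "dy": 0.001, "dz": 0, "wx": 0, "wy": 0, "wz": 0, "fingers": 1}, {"dx": 0, "dy": 0, "dz": 0, "wx": 0, "wy": 0, "wz": 0, "fingers": 1}]}}

```text
clock: 13.85
eef_pos: [571.0, -140.3, 42.9]
tool_rot: [-1.569, 0.805, -3.002]
force: [0.2, 0.2, 5.4]
width: 20.5
```

```bash
python3 st.py
```

```text
13.85 [ 571.  -140.3   42.9] q [ 0.115  1.204 -0.047  1.051  0.197  1.643 -1.415] w 20.5 F [0.2 0.2 5.4] T [ 0.02  0.32 -0.22]
x [-0.687 -0.097 -0.721] z [ 0.138 -0.99   0.001] tilt -43.27954200684504
```

View pics/s10.png

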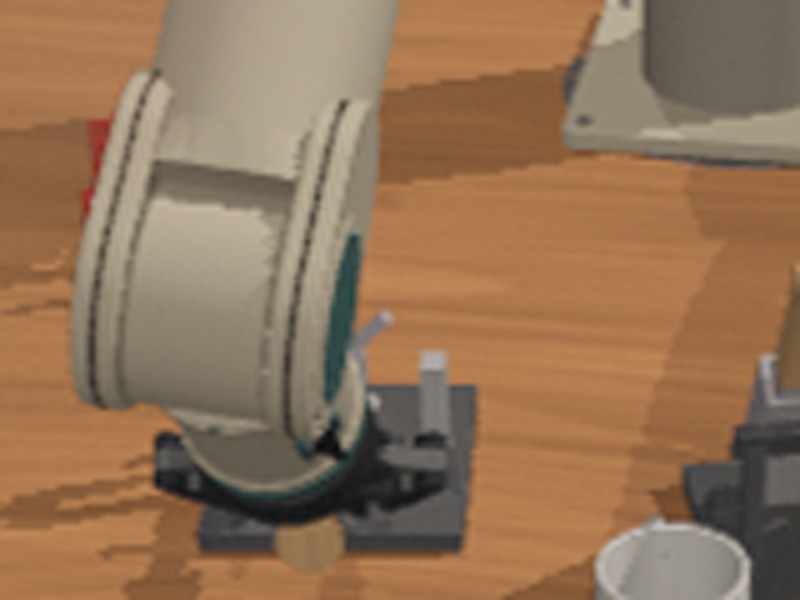

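Both rests appear to carry the shank, at about 7 N in total. I'll release gently.

{"fn": "servo_tool", "kwargs": {"rows": [{"dx": 0, "dy": 0, "dz": 0, "wx": 0, "wy": 0, "wz": 0, "fingers": 0.7}, {"dx": 0, "dy": 0, "dz": 0, "wx": 0, "wy": 0, "wz": 0, "fingers": 0.6}, {"dx": 0, "dy": 0, "dz": 0, "wx": 0, "wy": 0, "wz": 0, "fingers": 0.4}, {"dx": 0, "dy": 0, "dz": 0, "wx": 0, "wy": 0, "wz": 0, "fingers": 0.3}]}}

```text
clock: 14.35
eef_pos: [571.2, -140.3, 42.0]
tool_rot: [-1.57, 0.806, -3.002]
force: [0.9, 0.4, -0.1]
width: 59.8
```

```bash
python3 st.py; python3 look.py w11 >/dev/null
```

```text
14.35 [ 571.2 -140.3   42. ] q [ 0.115  1.204 -0.047  1.052  0.197  1.641 -1.415] w 59.8 F [ 0.9  0.4 -0.1] T [ 0.09 -0.75 -0.04]
x [-0.686 -0.097 -0.721] z [ 0.139 -0.99   0.001] tilt -43.224307112715636
```

View pics/w11.png

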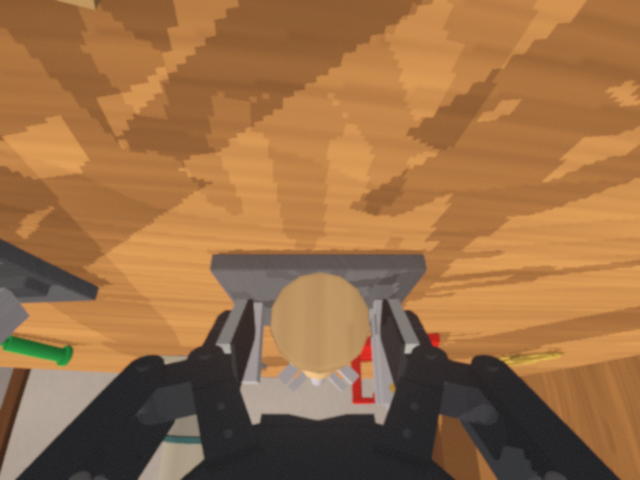

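{"fn": "servo_tool", "kwargs": {"rows": [{"dx": -0.03, "dy": 0, "dz": 0, "wx": 0, "wy": 0, "wz": 0, "fingers": 0.3}, {"dx": -0.06, "dy": 0, "dz": 0, "wx": 0, "wy": 0, "wz": 0, "fingers": 0.3}, {"dx": -0.06, "dy": 0, "dz": 0, "wx": 0, "wy": 0, "wz": 0, "fingers": 0.3}, {"dx": -0.04, "dy": -0.03, "dz": 0, "wx": 0, "wy": 0, "wz": 0.9, "fingers": 0.3}, {"dx": -0.04, "dy": -0.03, "dz": 0, "wx": 0, "wy": 0, "wz": 0.9, "fingers": 0.6}]}}

```text
clock: 15.02
eef_pos: [654.4, -128.2, 196.4]
tool_rot: [-1.57, 0.995, -3.001]
force: [0.1, -0.7, 0.5]
width: 43.3
```

{"fn": "servo_tool", "kwargs": {"rows": [{"dx": -0.03, "dy": -0.03, "dz": 0, "wx": 0, "wy": 0, "wz": 0.95, "fingers": 1}, {"dx": -0.01, "dy": -0.03, "dz": 0, "wx": 0, "wy": 0, "wz": 0.95, "fingers": 1}, {"dx": 0, "dy": -0.03, "dz": 0, "wx": 0, "wy": 0, "wz": 0.95, "fingers": 1}, {"dx": 0, "dy": -0.03, "dz": 0, "wx": 0, "wy": 0, "wz": 0.95, "fingers": 1}, {"dx": 0, "dy": -0.03, "dz": 0, "wx": 0, "wy": 0, "wz": 0.95, "fingers": 1}]}}

```text
clock: 15.65
eef_pos: [566.3, -140.9, 265.5]
tool_rot: [-1.546, 1.496, -2.978]
force: [0.4, -0.0, -0.4]
width: 0.2
```

```bash
python3 st.py; python3 look.py w12 rest_far rest_near mandrel_shoulder mandrel_tip keeper_tab keeper_hinge; python3 - <<'E'
from h import *
im=ctrl.get_image("scene"); crop(im,200,170,360,290,5,"pics/s12.png")
E
```

```text
15.65 [ 566.3 -140.9  265.5] q [ 0.229  0.533 -0.076  1.599  0.071  1.083 -1.306] w 0.2 F [ 0.4 -0.  -0.4] T [-0.04 -0.07 -0.01]
x [-0.074 -0.012 -0.997] z [ 0.138 -0.99   0.002] tilt -4.26495253865488
15.65 [ 566.3 -140.9  265.5] [ 0.229  0.533 -0.076  1.599  0.071  1.083 -1.306] 1.179 0.2 [ 0.4 -0.  -0.4]
[[-0.074  0.988  0.138]
 [-0.012  0.138 -0.99 ]
 [-0.997 -0.075  0.002]]
rest_far [([317.6, 239.2], 0.71), ([319.1, 247.3], 0.65)]
rest_near []
mandrel_shoulder [([320.9, 216.9], 0.58), ([50.2, 358.9], 0.58)]
mandrel_tip []
keeper_tab [([389.9, 328.0], 0.81)]
keeper_hinge [([422.8, 414.9], 0.71), ([360.3, 275.5], 0.66)]
```

View pics/w12.png

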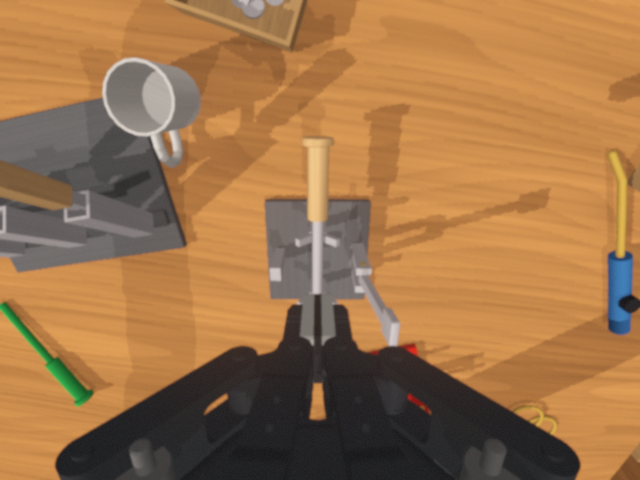

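View pics/s12.png

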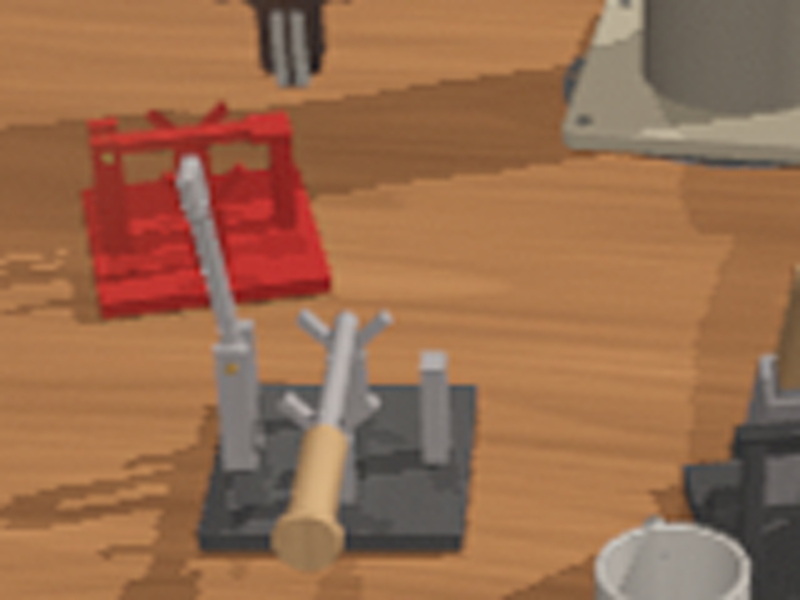

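```bash
python3 - <<'E'
from h import *; import json
ci=ctrl.camera_info("wrist"); im=ctrl.get_image("wrist"); crop(im,230,120,410,300,3.3,"pics/w13.png")
J=[481.1,-152.55,.14]
c,s=np.cos(J[2]),np.sin(J[2])
for u in ((318,220),(317.5,240),(317,140)):
    X=onz(ci,u,68)-[J[0],J[1],0]; print(u,c*X[0]+s*X[1],-s*X[0]+c*X[1])
def jw(x,y,z): return [J[0]+c*x-s*y,J[1]+s*x+c*y,z]
for x,z in((40,60.5),(40,66.5),(45,60.5),(65,60.5),(55,66.5)): print(x,z,np.round(proj(ci,jw(x,0,z))[0],1),(np.round(proj(ci,jw(x,0,z))[0],1)-[230,120])*3.3)
print(ctrl.read_state()['eef_pos'],ctrl.read_state()['clock'])
E
```

```text
(318, 220) 65.66866364219244 -0.16259083143727437
(317.5, 240) 42.70625653327352 0.36177252509768465
(317, 140) 147.47702636628208 0.8633572062121644
40 60.5 [317.8 239.6] [289.74 394.68]
40 66.5 [317.8 241.7] [289.74 401.61]
45 60.5 [317.8 235.4] [289.74 380.82]
65 60.5 [317.8 218.3] [289.74 324.39]
55 66.5 [317.8 228.9] [289.74 359.37]
[ 568.01706781 -140.22823045  264.00458856] 16.1
```

View pics/w13.png

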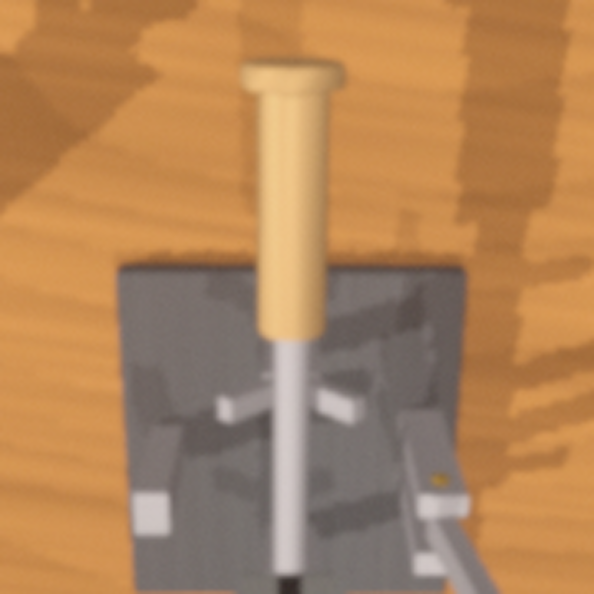

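```bash
python3 - <<'E'
from h import *
from fit import C
ci=ctrl.camera_info("wrist"); t=ctrl.get_image("top"); crop(t,330,180,450,310,4.5,"pics/t13.png"); s=ctrl.get_image("scene"); crop(s,235,220,315,290,9,"pics/s13.png")
J=[481.1,-152.55,.14]
c,s=np.cos(J[2]),np.sin(J[2])
def jw(x,y,z): return [J[0]+c*x-s*y,J[1]+s*x+c*y,z]
for n,cc,o,k in(("wrist",ci,(230,120),3.3),("top",C["top"],(330,180),4.5),("scene",C["scene"],(235,220),9)):
  for q in((70,65,12),(70,-65,12),(44,20,72),(44,-20,72),(55,0,71.5),(65,0,71.5),(140,0,76.5),(150,0,76.5),(-60,0,66.5)): print(n,q,np.round((proj(cc,jw(*q))[0]-o)*k))
E
```

```text
wrist (70, 65, 12) [112. 267.]
wrist (70, -65, 12) [467. 267.]
wrist (44, 20, 72) [228. 397.]
wrist (44, -20, 72) [352. 396.]
wrist (55, 0, 71.5) [290. 364.]
wrist (65, 0, 71.5) [290. 335.]
wrist (140, 0, 76.5) [290.  95.]
wrist (150, 0, 76.5) [290.  59.]
wrist (-60, 0, 66.5) [290. 651.]
top (70, 65, 12) [ 80. 259.]
top (70, -65, 12) [328. 220.]
top (44, 20, 72) [194. 278.]
top (44, -20, 72) [275. 266.]
top (55, 0, 71.5) [230. 250.]
top (65, 0, 71.5) [226. 230.]
top (140, 0, 76.5) [200.  77.]
top (150, 0, 76.5) [197.  57.]
top (-60, 0, 66.5) [271. 487.]
scene (70, 65, 12) [516. 502.]
scene (70, -65, 12) [ 34. 502.]
scene (44, 20, 72) [347. 262.]
scene (44, -20, 72) [197. 262.]
scene (55, 0, 71.5) [268. 285.]
scene (65, 0, 71.5) [265. 306.]
scene (140, 0, 76.5) [236. 449.]
scene (150, 0, 76.5) [232. 472.]
scene (-60, 0, 66.5) [306.  85.]
```

View pics/t13.png

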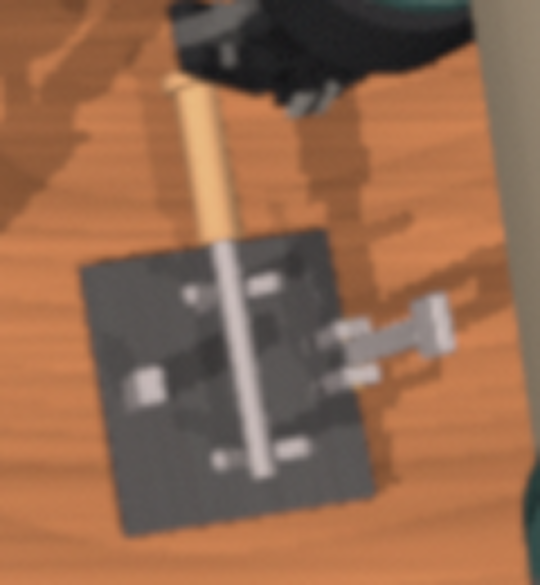

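View pics/s13.png

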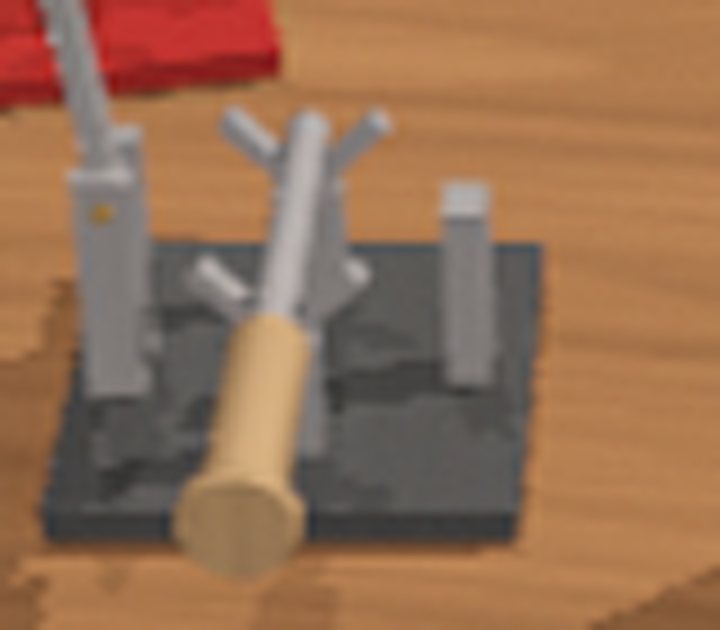

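The mandrel lies in both V rests. Three views put the shoulder about 63 mm along jig x, 23 mm beyond the far rest. That's inside the 5–25 mm range but close to its edge, so I'll nudge the butt about 8 mm towards the robot.

```bash
cat > jt.py <<'E'
import sys
from h import *
J=[481.1,-152.55,.14];c,sn=np.cos(J[2]),np.sin(J[2])
x,y,z=map(float,sys.argv[1:4]); t=np.radians(float(sys.argv[4])) if len(sys.argv)>4 else 0
s=ctrl.read_state();R=Ro.from_euler('xyz',s['tool_rot']).as_matrix();p=s['eef_pos']
q=p-[J[0],J[1],0];print(round(s['clock'],2),"jig frame now",np.round([c*q[0]+sn*q[1],-sn*q[0]+c*q[1],q[2]],1),"q",np.round(s['qpos'],2),"F",np.round(s['force'],1),"T",np.round(s['torque'],2),"w",round(s['width'],1))
X=np.array([J[0]+c*x-sn*y,J[1]+sn*x+c*y,z])
ez=np.array([sn,-c,0]);ex=np.array([np.sin(t)*c,np.sin(t)*sn,-np.cos(t)]);RT=np.c_[ex,np.cross(ez,ex),ez]
rv=Ro.from_matrix(R.T@RT).as_rotvec(degrees=True)
print("shift now-frame",np.round(R.T@(X-p)/750,4),"target-frame",np.round(RT.T@(X-p)/750,4),"rot",np.round(rv/6,3))
E
python3 jt.py 185 0 200
```

```text
16.2 jig frame now [ 87.4   0.  264. ] q [ 0.23  0.54 -0.08  1.59  0.07  1.09 -1.31] F [-0.2 -0.7 -0.1] T [ 0.   -0.05 -0.01] w -0.2
shift now-frame [ 7.460e-02  1.366e-01 -1.000e-04] target-frame [0.0853 0.1302 0.    ] rot [-0.004  0.005  0.764]
```

{"fn": "servo_tool", "kwargs": {"rows": [{"dx": 0, "dy": 0, "dz": 0, "wx": 0, "wy": 0, "wz": 0.764, "fingers": 1}, {"dx": 0, "dy": 0.065, "dz": 0, "wx": 0, "wy": 0, "wz": 0, "fingers": 1}, {"dx": 0, "dy": 0.065, "dz": 0, "wx": 0, "wy": 0, "wz": 0, "fingers": 1}, {"dx": 0.05, "dy": 0, "dz": 0, "wx": 0, "wy": 0, "wz": 0, "fingers": 1}, {"dx": 0.05, "dy": 0, "dz": 0, "wx": 0, "wy": 0, "wz": 0, "fingers": 1}]}}

```text
clock: 16.82
eef_pos: [664.5, -126.8, 188.2]
tool_rot: [0.816, 1.569, -0.615]
force: [-1.3, -0.2, 0.2]
width: -0.1
```

{"fn": "servo_tool", "kwargs": {"rows": [{"dx": 0.05, "dy": 0, "dz": 0, "wx": 0, "wy": 0, "wz": 0, "fingers": 1}, {"dx": 0.05, "dy": 0, "dz": 0, "wx": 0, "wy": 0, "wz": 0, "fingers": 1}, {"dx": 0, "dy": 0, "dz": 0, "wx": 0, "wy": 0, "wz": 0, "fingers": 1}]}}

```text
clock: 17.2
eef_pos: [661.2, -126.7, 111.1]
tool_rot: [-1.77, 1.564, 3.081]
force: [-0.3, 0.0, -0.0]
width: -0.2
```

```bash
python3 jt.py 165 0 50; python3 look.py w14 >/dev/null
```

```text
17.2 jig frame now [181.9   0.5 111.1] q [ 0.19  0.8  -0.08  1.54  0.08  0.81 -1.35] F [-0.3  0.  -0. ] T [-0.01  0.01  0.02] w -0.2
shift now-frame [ 0.0816 -0.022   0.0008] target-frame [ 0.0814 -0.0225  0.0006] rot [-0.006 -0.013  0.062]
```

View pics/w14.png

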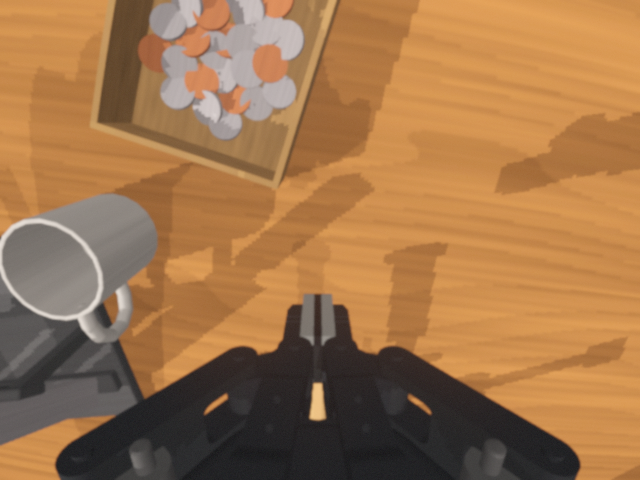

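{"fn": "servo_tool", "kwargs": {"rows": [{"dx": 0.042, "dy": 0, "dz": 0, "wx": 0, "wy": 0, "wz": 0.06, "fingers": 1}, {"dx": 0.042, "dy": 0, "dz": 0, "wx": 0, "wy": 0, "wz": 0, "fingers": 1}, {"dx": 0, "dy": -0.012, "dz": 0, "wx": 0, "wy": 0, "wz": 0, "fingers": 1}, {"dx": 0, "dy": -0.01, "dz": 0, "wx": 0, "wy": 0, "wz": 0, "fingers": 1}, {"dx": 0, "dy": 0, "dz": 0, "wx": 0, "wy": 0, "wz": 0, "fingers": 1}]}}

```text
clock: 17.88
eef_pos: [648.0, -130.3, 53.7]
tool_rot: [1.352, 1.561, -0.08]
force: [0.0, 0.5, -0.1]
width: -0.0
```

```bash
python3 jt.py 152 0 48; python3 - <<'E'
from h import *
s=ctrl.get_image("scene"); crop(s,235,200,325,280,8,"pics/s15.png")
E
```

```text
17.88 jig frame now [168.3  -1.3  53.7] q [ 0.2   0.85 -0.07  1.62  0.09  0.66 -1.35] F [ 0.   0.5 -0.1] T [ 0. -0. -0.] w -0.0
shift now-frame [ 0.0074 -0.0218 -0.0017] target-frame [ 0.0076 -0.0218 -0.0017] rot [-0.016  0.019 -0.087]
```

View pics/s15.png

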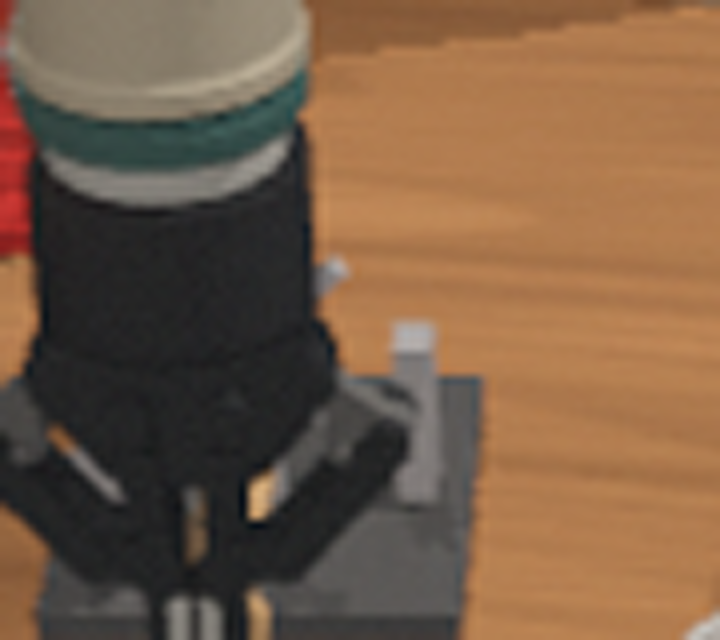

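{"fn": "servo_tool", "kwargs": {"rows": [{"dx": 0.005, "dy": -0.005, "dz": -0.0016, "wx": 0, "wy": 0, "wz": -0.06, "fingers": 1}, {"dx": 0, "dy": -0.004, "dz": 0, "wx": 0, "wy": 0, "wz": 0, "fingers": 1}, {"dx": 0, "dy": -0.003, "dz": 0, "wx": 0, "wy": 0, "wz": 0, "fingers": 1}]}}

```text
clock: 18.3
eef_pos: [638.1, -129.7, 47.6]
tool_rot: [0.223, 1.57, -1.209]
force: [-0.7, 0.4, 0.1]
width: -0.3
```

```bash
python3 jt.py 152 0 48
```

```text
18.3 jig frame now [158.7   0.8  47.6] q [ 0.2   0.85 -0.07  1.64  0.09  0.65 -1.35] F [-0.7  0.4  0.1] T [-0.05  0.1   0.01] w -0.3
shift now-frame [-0.0005 -0.0089  0.001 ] target-frame [-0.0005 -0.0089  0.001 ] rot [-0.01   0.007 -0.002]
```

{"fn": "servo_tool", "kwargs": {"rows": [{"dx": 0, "dy": -0.003, "dz": 0, "wx": 0, "wy": 0, "wz": 0, "fingers": 1}, {"dx": 0, "dy": -0.003, "dz": 0, "wx": 0, "wy": 0, "wz": 0, "fingers": 1}]}}

```text
clock: 18.55
eef_pos: [634.2, -130.3, 47.8]
tool_rot: [0.921, 1.569, -0.511]
force: [1.1, -0.2, -0.3]
width: -0.0
```

```bash
python3 jt.py 152 0 48
```

```text
18.55 jig frame now [154.7   0.7  47.8] q [ 0.2   0.85 -0.07  1.66  0.09  0.64 -1.35] F [ 1.1 -0.2 -0.3] T [ 0.06 -0.18 -0.05] w -0.0
shift now-frame [-0.0003 -0.0036  0.001 ] target-frame [-0.0002 -0.0036  0.0009] rot [-0.009  0.009 -0.012]
```

{"fn": "servo_tool", "kwargs": {"rows": [{"dx": 0, "dy": -0.003, "dz": 0, "wx": 0, "wy": 0, "wz": 0, "fingers": 1}, {"dx": 0, "dy": -0.003, "dz": 0, "wx": 0, "wy": 0, "wz": 0, "fingers": 1}, {"dx": 0, "dy": 0, "dz": 0, "wx": 0, "wy": 0, "wz": 0, "fingers": 1}]}}

```text
clock: 18.92
eef_pos: [629.1, -131.0, 47.7]
tool_rot: [-0.142, 1.57, -1.574]
force: [-1.0, 0.3, -0.7]
width: 0.1
```

```bash
python3 jt.py 152 0 48; python3 - <<'E'
from h import *
im=ctrl.get_image("top"); crop(im,330,180,450,310,4.5,"pics/t16.png")
E
```

```text
18.93 jig frame now [149.5   0.7  47.7] q [ 0.2   0.85 -0.07  1.67  0.09  0.63 -1.35] F [-1.   0.3 -0.7] T [ 0.01  0.02 -0.02] w 0.1
shift now-frame [-0.0004  0.0033  0.0009] target-frame [-0.0004  0.0033  0.0009] rot [-0.011  0.007  0.001]
```

View pics/t16.png

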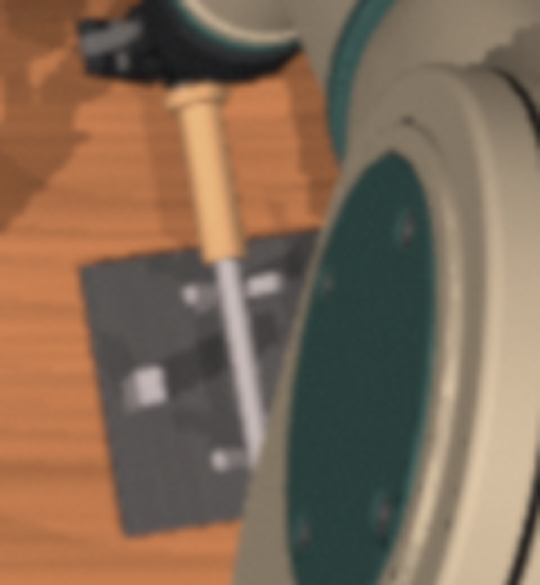

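{"fn": "servo_tool", "kwargs": {"rows": [{"dx": 0, "dy": 0.03, "dz": 0, "wx": 0, "wy": 0, "wz": 0, "fingers": 1}, {"dx": -0.07, "dy": 0, "dz": 0, "wx": 0, "wy": 0, "wz": 0, "fingers": 1}, {"dx": -0.07, "dy": 0, "dz": 0, "wx": 0, "wy": 0, "wz": 0, "fingers": 1}, {"dx": -0.07, "dy": 0, "dz": 0, "wx": 0, "wy": 0, "wz": 0, "fingers": 1}, {"dx": -0.07, "dy": 0, "dz": 0, "wx": 0, "wy": 0, "wz": 0, "fingers": 1}]}}

```text
clock: 19.6
eef_pos: [651.0, -127.8, 259.4]
tool_rot: [-0.35, 1.57, -1.781]
force: [1.0, -0.5, -1.1]
width: 0.2
```

{"fn": "servo_tool", "kwargs": {"rows": [{"dx": 0, "dy": -0.046, "dz": 0.032, "wx": 0, "wy": 0, "wz": 0, "fingers": 1}, {"dx": 0, "dy": -0.046, "dz": 0.032, "wx": 0, "wy": 0, "wz": 0, "fingers": 1}, {"dx": 0, "dy": -0.046, "dz": 0.032, "wx": 0, "wy": 0, "wz": 0, "fingers": 1}, {"dx": 0, "dy": -0.046, "dz": 0.032, "wx": 0, "wy": 0, "wz": 0, "fingers": 1}, {"dx": 0, "dy": -0.046, "dz": 0.032, "wx": 0, "wy": 0, "wz": 0, "fingers": 1}]}}

```text
clock: 20.23
eef_pos: [495.9, -271.3, 257.8]
tool_rot: [-0.168, 1.57, -1.599]
force: [0.3, -0.4, 0.2]
width: 0.1
```

{"fn": "servo_tool", "kwargs": {"rows": [{"dx": 0, "dy": 0, "dz": 0, "wx": 0, "wy": 0, "wz": 0, "fingers": 1}]}}

```text
clock: 20.35
eef_pos: [493.9, -274.0, 257.8]
tool_rot: [-0.8, 1.568, -2.239]
force: [0.0, 0.9, 0.5]
width: 0.1
```

```bash
python3 jt.py 0 -110 148; python3 look.py w17 keeper_tab keeper_hinge mandrel_shoulder|tail -3;  python3 - <<'E'
from h import *
im=ctrl.get_image("scene"); crop(im,200,140,360,290,4.5,"pics/s17.png")
E
```

```text
20.35 jig frame now [  -4.3 -122.   257.8] q [ 0.51  0.48 -0.08  1.73  0.05  0.94 -1.03] F [0.  0.9 0.5] T [ 0.04 -0.01  0.02] w 0.1
shift now-frame [ 0.1464  0.0059 -0.0164] target-frame [ 0.1465  0.0057 -0.016 ] rot [-0.074  0.021  0.022]
keeper_tab [([236.7, 242.5], 0.9)]
keeper_hinge [([243.9, 213.4], 0.77), ([205.5, 247.5], 0.19)]
mandrel_shoulder [([196.7, 156.2], 0.93)]
```

View pics/w17.png

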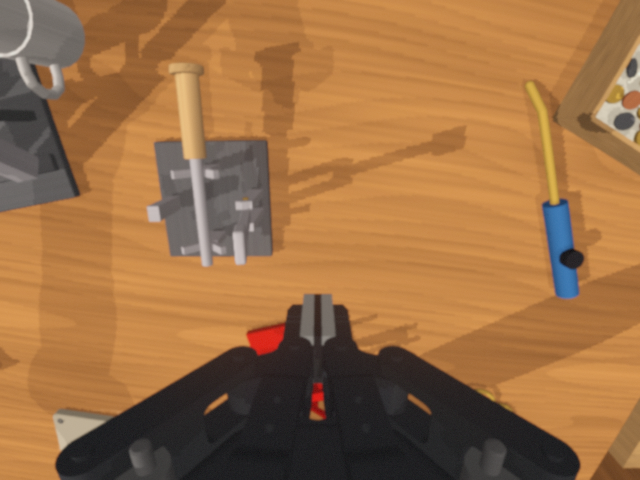

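View pics/s17.png

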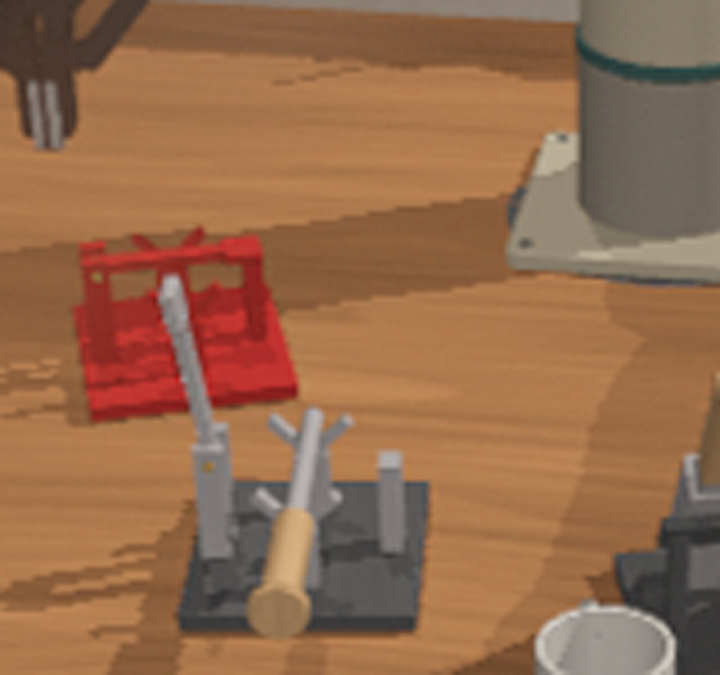

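{"fn": "servo_tool", "kwargs": {"rows": [{"dx": 0.05, "dy": 0.006, "dz": 0, "wx": -0.07, "wy": 0.02, "wz": 0.02, "fingers": 1}, {"dx": 0.05, "dy": 0, "dz": -0.008, "wx": 0, "wy": 0, "wz": 0, "fingers": 1}, {"dx": 0.046, "dy": 0, "dz": -0.008, "wx": 0, "wy": 0, "wz": 0, "fingers": 1}, {"dx": 0, "dy": 0, "dz": 0, "wx": 0, "wy": 0, "wz": 0, "fingers": 1}]}}

```text
clock: 21.1
eef_pos: [499.2, -255.4, 146.0]
tool_rot: [-2.771, 1.565, 2.091]
force: [-0.9, -0.0, -0.7]
width: 0.1
```

```bash
python3 jt.py 0 -80 150; python3 look.py w18 >/dev/null
```

```text
21.1 jig frame now [   3.6 -104.4  146. ] q [ 0.48  0.61 -0.08  1.85  0.07  0.69 -1.06] F [-0.9 -0.  -0.7] T [-0.01  0.03 -0.02] w 0.1
shift now-frame [-0.0052 -0.0045 -0.0326] target-frame [-0.0054 -0.0048 -0.0325] rot [ 0.086 -0.049  0.019]
```

View pics/w18.png

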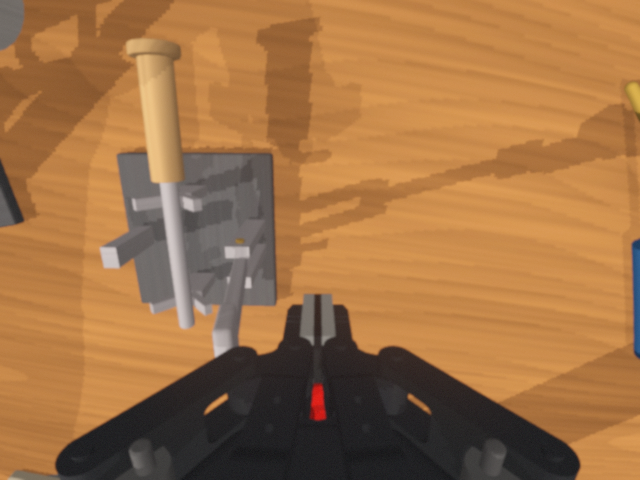

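{"fn": "servo_tool", "kwargs": {"rows": [{"dx": -0.013, "dy": -0.006, "dz": -0.02, "wx": 0.08, "wy": -0.05, "wz": 0.02, "fingers": 1}, {"dx": 0, "dy": 0, "dz": -0.015, "wx": 0, "wy": 0, "wz": 0, "fingers": 1}, {"dx": 0, "dy": 0, "dz": -0.015, "wx": 0, "wy": 0, "wz": 0, "fingers": 1}, {"dx": 0, "dy": 0, "dz": -0.015, "wx": 0, "wy": 0, "wz": 0, "fingers": 1}, {"dx": 0, "dy": 0, "dz": -0.015, "wx": 0, "wy": 0, "wz": 0, "fingers": 1}]}}

```text
clock: 21.78
eef_pos: [487.4, -198.3, 157.9]
tool_rot: [0.874, 1.564, -0.558]
force: [0.4, -1.0, -0.6]
width: 0.1
```

```bash
python3 jt.py 0 -21.5 146; python3 look.py w19 >/dev/null; python3 - <<'E'
from h import *
im=ctrl.get_image("scene"); crop(im,200,140,360,290,4.5,"pics/s19.png")
E
```

```text
21.77 jig frame now [-1.000e-01 -4.620e+01  1.579e+02] q [ 0.38  0.55 -0.07  1.94  0.06  0.64 -1.16] F [ 0.4 -1.  -0.6] T [-0.21 -0.04  0.  ] w 0.1
shift now-frame [ 0.0157  0.     -0.0329] target-frame [ 0.0159  0.0002 -0.0329] rot [-0.018  0.039 -0.046]
```

View pics/w19.png

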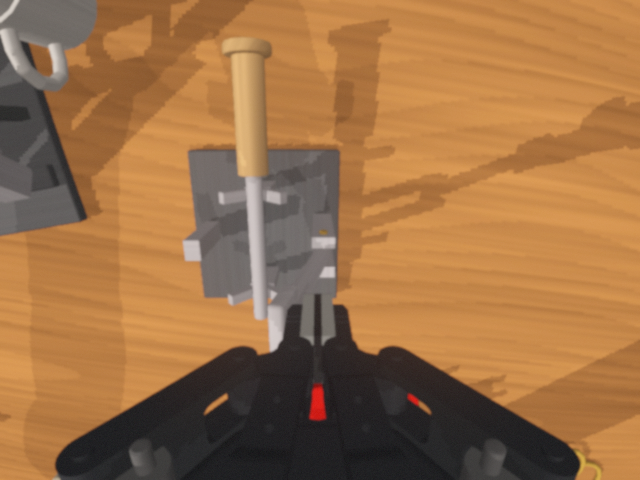

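View pics/s19.png

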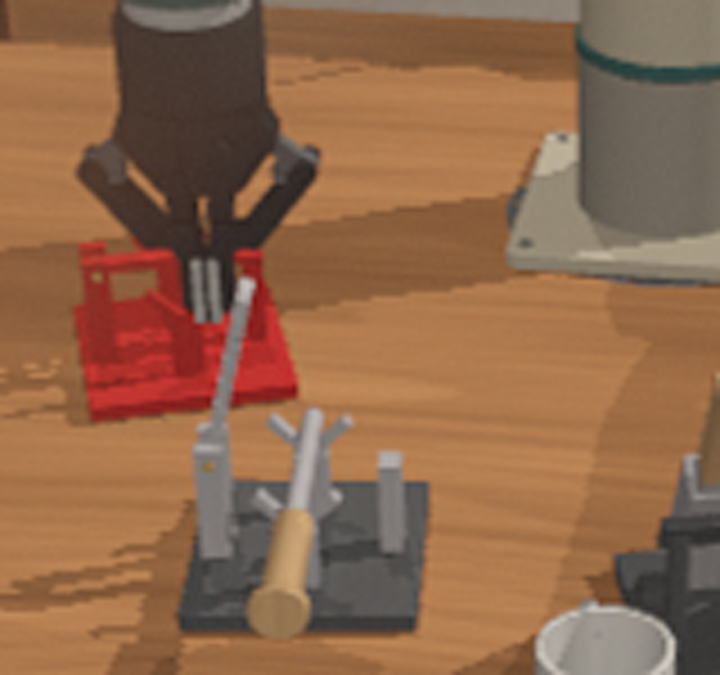

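{"fn": "servo_tool", "kwargs": {"rows": [{"dx": 0.008, "dy": 0, "dz": -0.0165, "wx": 0, "wy": 0, "wz": 0, "fingers": 1}, {"dx": 0.008, "dy": 0, "dz": -0.0165, "wx": 0, "wy": 0, "wz": 0, "fingers": 1}, {"dx": 0.0104, "dy": 0, "dz": -0.0133, "wx": 0, "wy": 0, "wz": 0, "fingers": 1}, {"dx": 0.0104, "dy": 0, "dz": -0.0133, "wx": 0, "wy": 0, "wz": 0, "fingers": 1}, {"dx": 0.014, "dy": 0, "dz": -0.0095, "wx": 0, "wy": 0, "wz": 0, "fingers": 1}]}}

```text
clock: 22.5
eef_pos: [480.4, -147.0, 118.9]
tool_rot: [0.883, 1.565, -0.55]
force: [-0.5, 0.0, 0.6]
width: 0.2
```

```bash
python3 jt.py 0 18.5 93.3; python3 - <<'E'
from h import *
im=ctrl.get_image("scene"); crop(im,200,140,360,290,4.5,"pics/s20.png")
E
```

```text
22.5 jig frame now [1.000e-01 5.600e+00 1.189e+02] q [ 0.28  0.59 -0.06  2.03  0.07  0.51 -1.26] F [-0.5  0.   0.6] T [-0.03  0.01  0.04] w 0.2
shift now-frame [ 0.0341 -0.0003 -0.0173] target-frame [ 0.0341 -0.0001 -0.0172] rot [-0.016  0.036 -0.043]
```

View pics/s20.png

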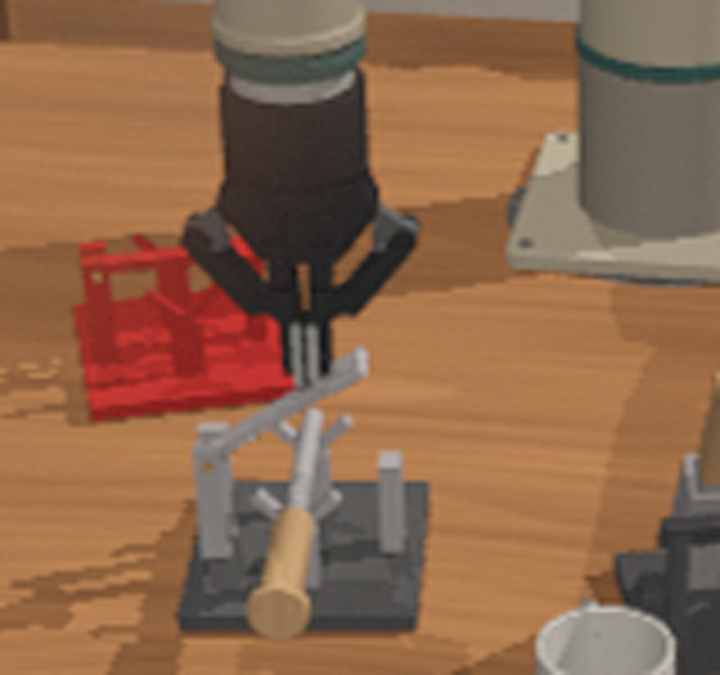

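{"fn": "servo_tool", "kwargs": {"rows": [{"dx": 0.017, "dy": 0, "dz": -0.009, "wx": 0, "wy": 0, "wz": 0, "fingers": 1}, {"dx": 0.017, "dy": 0, "dz": -0.009, "wx": 0, "wy": 0, "wz": 0, "fingers": 1}, {"dx": 0.008, "dy": 0, "dz": -0.003, "wx": 0, "wy": 0, "wz": 0, "fingers": 1}, {"dx": 0.007, "dy": 0, "dz": 0, "wx": 0, "wy": 0, "wz": 0, "fingers": 1}, {"dx": 0, "dy": 0, "dz": 0, "wx": 0, "wy": 0, "wz": 0, "fingers": 1}]}}

```text
clock: 23.18
eef_pos: [478.4, -132.5, 82.4]
tool_rot: [0.828, 1.565, -0.605]
force: [-0.1, 0.9, 0.3]
width: -0.3
```

```bash
python3 jt.py 0 24 76
```

```text
23.18 jig frame now [ 0.1 20.3 82.4] q [ 0.24  0.65 -0.04  2.07  0.07  0.42 -1.29] F [-0.1  0.9  0.3] T [-0.02  0.01 -0.02] w -0.3
shift now-frame [ 0.0085 -0.0002 -0.005 ] target-frame [ 0.0085 -0.0002 -0.005 ] rot [-0.022  0.036 -0.039]
```

Now I'll press down in small steps until the stop shows in the force.

{"fn": "servo_tool", "kwargs": {"rows": [{"dx": 0.004, "dy": 0, "dz": -0.005, "wx": 0, "wy": 0, "wz": 0, "fingers": 1}, {"dx": 0.003, "dy": 0, "dz": 0, "wx": 0, "wy": 0, "wz": 0, "fingers": 1}, {"dx": 0, "dy": 0, "dz": 0, "wx": 0, "wy": 0, "wz": 0, "fingers": 1}]}}

```text
clock: 23.55
eef_pos: [478.1, -128.5, 77.4]
tool_rot: [0.878, 1.565, -0.555]
force: [0.3, 0.2, -0.1]
width: 0.1
```

{"fn": "servo_tool", "kwargs": {"rows": [{"dx": 0.0015, "dy": 0, "dz": 0, "wx": 0, "wy": 0, "wz": 0, "fingers": 1}, {"dx": 0, "dy": 0, "dz": 0, "wx": 0, "wy": 0, "wz": 0, "fingers": 1}]}}

```text
clock: 23.8
eef_pos: [478.1, -128.6, 76.5]
tool_rot: [0.882, 1.565, -0.551]
force: [-0.5, 0.0, 3.4]
width: -0.2
```

{"fn": "servo_tool", "kwargs": {"rows": [{"dx": 0.0015, "dy": 0, "dz": 0, "wx": 0, "wy": 0, "wz": 0, "fingers": 1}, {"dx": 0, "dy": 0, "dz": 0, "wx": 0, "wy": 0, "wz": 0, "fingers": 1}]}}

```text
clock: 24.05
eef_pos: [478.2, -128.7, 76.3]
tool_rot: [0.895, 1.564, -0.538]
force: [-2.8, 2.2, 12.9]
width: 0.1
```

{"fn": "servo_tool", "kwargs": {"rows": [{"dx": -0.01, "dy": 0, "dz": 0, "wx": 0, "wy": 0, "wz": 0, "fingers": 1}, {"dx": -0.05, "dy": 0, "dz": 0, "wx": 0, "wy": 0, "wz": 0, "fingers": 1}, {"dx": -0.07, "dy": -0.01, "dz": 0, "wx": 0, "wy": 0, "wz": 0, "fingers": 1}, {"dx": -0.07, "dy": -0.03, "dz": 0, "wx": 0, "wy": 0, "wz": 0, "fingers": 1}, {"dx": 0, "dy": 0, "dz": 0, "wx": 0, "wy": 0, "wz": 0, "fingers": 1}]}}

```text
clock: 24.68
eef_pos: [448.4, -133.4, 228.7]
tool_rot: [1.001, 1.558, -0.434]
force: [0.7, -0.1, -0.7]
width: 0.2
```

```bash
python3 st.py; python3 look.py w21 mandrel_shoulder rest_far rest_near keeper_tab| tail -4; python3 - <<'E'
from h import *
from fit import C
im=ctrl.get_image("scene"); crop(im,225,200,325,290,8,"pics/s21.png"); cv2.imwrite("pics/s21f.png",im[:,:,::-1])
ci=ctrl.camera_info("wrist")
J=[481.1,-152.55,.14];c,s=np.cos(J[2]),np.sin(J[2])
def jw(x,y,z): return [J[0]+c*x-s*y,J[1]+s*x+c*y,z]
for q in((45,0,71.5),(55,0,71.5),(65,0,71.5),(70,65,12),(0,42,76.5),(0,54,76.5)): print(q,np.round(proj(ci,jw(*q))[0],1),"scene crop",np.round((proj(C['scene'],jw(*q))[0]-[225,200])*8))
E
```

```text
24.68 [ 448.4 -133.4  228.7] q [ 0.279  0.369 -0.07   2.02   0.042  0.741 -1.251] w 0.2 F [ 0.7 -0.1 -0.7] T [ 0.01 -0.03 -0.05]
x [ 0.012 -0.005 -1.   ] z [ 0.136 -0.991  0.007] tilt 0.5580686893053238
mandrel_shoulder [([343.2, 130.6], 0.79), ([12.8, 332.4], 0.75)]
rest_far [([418.8, 365.7], 0.93), ([343.0, 151.7], 0.91)]
rest_near [([343.1, 232.5], 0.86), ([424.6, 416.7], 0.83)]
keeper_tab [([297.5, 194.7], 0.6)]
(45, 0, 71.5) [346.7 140.8] scene crop [322. 396.]
(55, 0, 71.5) [346.9 128.6] scene crop [319. 414.]
(65, 0, 71.5) [347.2 116.1] scene crop [315. 432.]
(70, 65, 12) [277.4 113.5] scene crop [539. 606.]
(0, 42, 76.5) [298.2 194.1] scene crop [470. 305.]
(0, 54, 76.5) [284.6 194.1] scene crop [509. 305.]
```

View pics/w21.png

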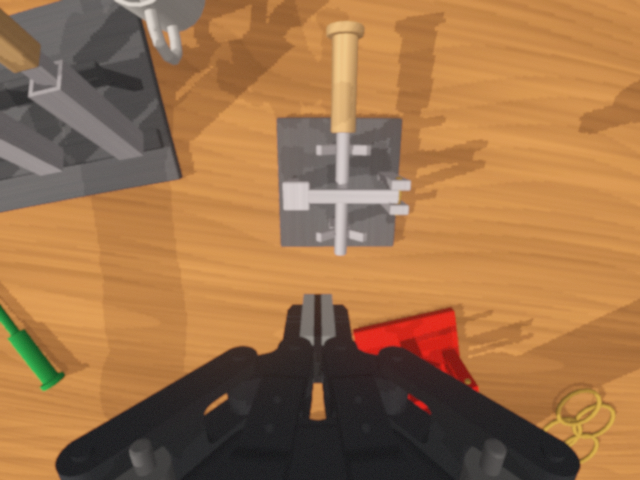

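View pics/s21.png

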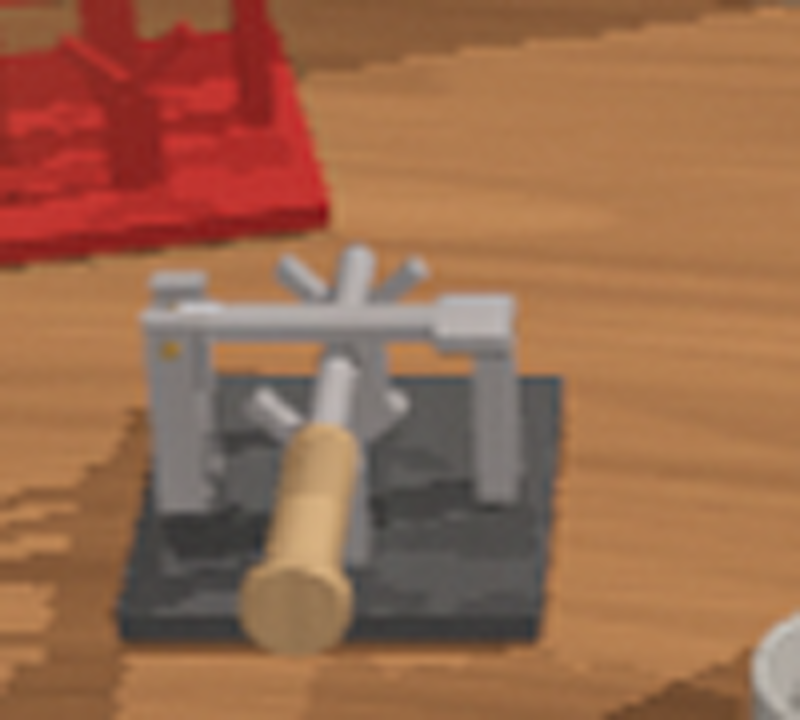

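View pics/s21f.png

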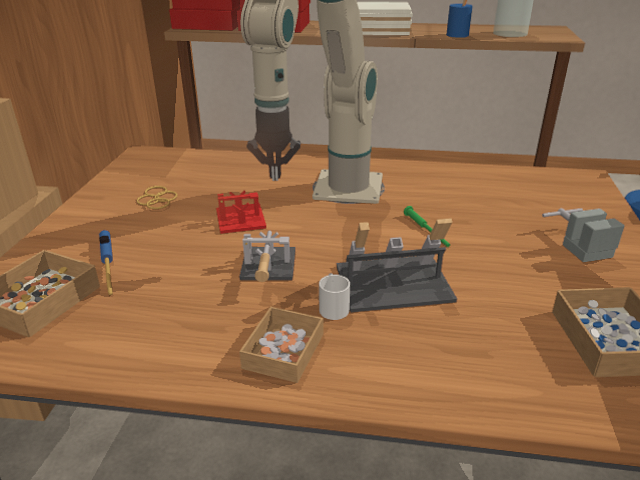

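The shoulder is at wrist row 132, which is about x = 53 mm, or 13 mm beyond the far rest. The keeper lies level over the shank and on its stop. The mug, the box and the other two tools are where they were. I'll hand the job in.

```bash
python3 -c "
from cell import ctrl
print(ctrl.finish_job(), ctrl.read_state()['clock'])"
```

```text
the job is handed in; nothing more can be done
the job is handed in; nothing more can be done
```

The job is handed in at about 24.7 s of the 56 s allowed. I drew the mandrel from the middle socket and lowered it into both V rests at about 7 N of contact. I then released it, swung the keeper over it and backed the arm clear.

- **One correction:** after release, three views put the shoulder 23–25 mm beyond the far rest, right at the 25 mm limit. I pushed the butt about 8 mm towards the robot with the closed fingers.
- **Shoulder:** the final wrist picture puts it about 13 mm beyond the far rest, within the 5 to 25 mm asked.
- **Keeper:** it stopped on its limit at 76.4 mm with 13 N on the tip, where 76.5 mm was expected. It lies level over the shank in both the wrist and scene views.
- **Other things:** the file and scraper are still in their sockets, and the mug, the box and both look-alikes look unmoved.
- **Disagreements:** the scene and top cameras were 1–2 pixels off my fitted model throughout. I judged the final shoulder position against the jig plate for that reason.

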